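# Charge the milling pan through the treadle doser

## Task

With the scoop, take at least three of the blue milling balls from the tub and tip them into the hopper of the dosing stand, without touching the balls with the fingers or spilling any on the bench. Set the scoop down level on the bench or in the tub, let it go, then with the fingertips press the red treadle fully down to its stop, holding it there a second without forcing it, so that at least three balls drop into the receiving pan; then let the treadle come up, and leave the other things on the bench alone.

Things in the scene. Friction and masses are not known exactly. Their poses are not given: they have to be found in the camera images.
- doser: Dosing stand, fixed. Origin: bench level under the base plate (300 x 175 x 20 mm, x -120 to 180); x runs from the open mouth of its clear guard hood (about towards the robot) to the gate and pan behind, z up. Guard mouth at x = -78 mm, 155 wide, from z = 20 to the roof underside at 148. The steel hopper stands on the roof, its front wall above the mouth. Gate posts and bar at x = 71 reach z = 258
- hopper (a point): Middle of the hopper floor, at (-5, 0, 163) mm in the doser frame, axes alike. Hopper open above, inside 140 mm long (x) and 104 wide (y), rim 47 mm above this point; the floor falls 8 degrees towards the yellow lift gate at x = +72 mm from here
- pan (a point): Centre of the steel receiving pan inner floor, at (125, 0, 25) mm in the doser frame, axes alike. Inside 96 x 108 mm, walls 94 mm high, with clear chute cheeks above them
- treadle (a joint): Angle of the red hinged treadle under the guard, rad: 0 = up (spring-held), 0.25 = fully down on its stop. It lifts the gate, which lets balls through only near the end of the stroke. At the pad it takes about 4 N to start and 8 N to reach the stop; more than 40 N is forcing it
- treadle_pad (a point): Press here: middle of the black pad on the treadle plate (133 x 84 x 8 mm, hinged at its rear at (45, 0, 45) mm in the doser frame), 28 mm behind its front edge and 20 mm inside the guard mouth. Moves with the treadle: 68 mm above the bench when up, 42 on the stop. The roof above keeps an upright gripper out: come from the front, tool leaning
- tub: White ball tub, fixed, a straight trough: inside 195 mm long (x from -110 to 85) and 78 wide (y), inner floor 10 mm and rim 46 mm above the bench, walls 4 mm. Origin: bench level, under its middle line; x runs along the trough away from the robot. The +x end wall rises from x = 85 mm sloping outward at 45 degrees, the others are upright
- scoop: Steel scoop, loose, about 0.12 kg: flat tray 75 long (x) x 68 wide (y) mm outside, open front at +x, side walls 31 mm high on its rear 47 mm only, back wall 34, sheet 2 mm. Origin: centre of its underside; z up. A straight blue handle 16 mm wide (y) and 12 deep rises 100 mm from (-37, 0, 26) mm at the back wall, leaning backwards 15 degrees from z
- scoop_grip (a point): Grip point on the handle's centre line, at (-56, 0, 94) mm in the scoop's frame; 30 mm of handle goes on above it
- scoop_lip (a point): Middle of the scoop's front edge, underside, at (37.5, 0, 0) mm in the scoop's frame
- ball1: Blue ceramic milling ball, 20 mm across, 16 g, origin at its centre (its axes turn as it rolls); all five start in the far half of the tub, centre 20 mm above the bench
- ball2: Blue ceramic milling ball, 20 mm across, 16 g, origin at its centre (its axes turn as it rolls); all five start in the far half of the tub, centre 20 mm above the bench
- ball3: Blue ceramic milling ball, 20 mm across, 16 g, origin at its centre (its axes turn as it rolls); all five start in the far half of the tub, centre 20 mm above the bench
- ball4: Blue ceramic milling ball, 20 mm across, 16 g, origin at its centre (its axes turn as it rolls); all five start in the far half of the tub, centre 20 mm above the bench
- ball5: Blue ceramic milling ball, 20 mm across, 16 g, origin at its centre (its axes turn as it rolls); all five start in the far half of the tub, centre 20 mm above the bench
- amber_bottle: Bystander: amber glass bottle, 68 across, 150 tall (mm), origin at the centre of its underside; leave it alone
- white_pot: Bystander: white plastic pot with red lid, 90 across, 120 tall (mm), origin at the centre of its underside; leave it alone
- beaker: Bystander: glass beaker, 72 across, 95 tall (mm), origin at the centre of its underside; leave it alone
- small_vial: Bystander: small amber vial with black cap, 36 across, 70 tall (mm), origin at the centre of its underside; leave it alone
- mould: Bystander: aluminium suppository mould, block 140 x 62 x 28 with ten holes, (mm), origin at the centre of its underside; leave it alone
Mind the look-alikes: they are no part of the job. Leave any purple or yellow look-alike of the scoop alone.

How it is judged (in metres and radians):
On the way, in this order (a step that is already met when the one before it is completed fails the run):
1. at least three balls lie in the hopper, the treadle still up (((x of ball1 in the frame of hopper between -0.075 and 0.075 m and y of ball1 in the frame of hopper between -0.056 and 0.056 m and z of ball1 in the frame of hopper between -0.005 and 0.05 m and x of ball2 in the frame of hopper between -0.075 and 0.075 m and y of ball2 in the frame of hopper between -0.056 and 0.056 m and z of ball2 in the frame of hopper between -0.005 and 0.05 m and x of ball3 in the frame of hopper between -0.075 and 0.075 m and y of ball3 in the frame of hopper between -0.056 and 0.056 m and z of ball3 in the frame of hopper between -0.005 and 0.05 m) or (x of ball1 in the frame of hopper between -0.075 and 0.075 m and y of ball1 in the frame of hopper between -0.056 and 0.056 m and z of ball1 in the frame of hopper between -0.005 and 0.05 m and x of ball2 in the frame of hopper between -0.075 and 0.075 m and y of ball2 in the frame of hopper between -0.056 and 0.056 m and z of ball2 in the frame of hopper between -0.005 and 0.05 m and x of ball4 in the frame of hopper between -0.075 and 0.075 m and y of ball4 in the frame of hopper between -0.056 and 0.056 m and z of ball4 in the frame of hopper between -0.005 and 0.05 m) or (x of ball1 in the frame of hopper between -0.075 and 0.075 m and y of ball1 in the frame of hopper between -0.056 and 0.056 m and z of ball1 in the frame of hopper between -0.005 and 0.05 m and x of ball2 in the frame of hopper between -0.075 and 0.075 m and y of ball2 in the frame of hopper between -0.056 and 0.056 m and z of ball2 in the frame of hopper between -0.005 and 0.05 m and x of ball5 in the frame of hopper between -0.075 and 0.075 m and y of ball5 in the frame of hopper between -0.056 and 0.056 m and z of ball5 in the frame of hopper between -0.005 and 0.05 m) or (x of ball1 in the frame of hopper between -0.075 and 0.075 m and y of ball1 in the frame of hopper between -0.056 and 0.056 m and z of ball1 in the frame of hopper between -0.005 and 0.05 m and x of ball3 in the frame of hopper between -0.075 and 0.075 m and y of ball3 in the frame of hopper between -0.056 and 0.056 m and z of ball3 in the frame of hopper between -0.005 and 0.05 m and x of ball4 in the frame of hopper between -0.075 and 0.075 m and y of ball4 in the frame of hopper between -0.056 and 0.056 m and z of ball4 in the frame of hopper between -0.005 and 0.05 m) or (x of ball1 in the frame of hopper between -0.075 and 0.075 m and y of ball1 in the frame of hopper between -0.056 and 0.056 m and z of ball1 in the frame of hopper between -0.005 and 0.05 m and x of ball3 in the frame of hopper between -0.075 and 0.075 m and y of ball3 in the frame of hopper between -0.056 and 0.056 m and z of ball3 in the frame of hopper between -0.005 and 0.05 m and x of ball5 in the frame of hopper between -0.075 and 0.075 m and y of ball5 in the frame of hopper between -0.056 and 0.056 m and z of ball5 in the frame of hopper between -0.005 and 0.05 m) or (x of ball1 in the frame of hopper between -0.075 and 0.075 m and y of ball1 in the frame of hopper between -0.056 and 0.056 m and z of ball1 in the frame of hopper between -0.005 and 0.05 m and x of ball4 in the frame of hopper between -0.075 and 0.075 m and y of ball4 in the frame of hopper between -0.056 and 0.056 m and z of ball4 in the frame of hopper between -0.005 and 0.05 m and x of ball5 in the frame of hopper between -0.075 and 0.075 m and y of ball5 in the frame of hopper between -0.056 and 0.056 m and z of ball5 in the frame of hopper between -0.005 and 0.05 m) or (x of ball2 in the frame of hopper between -0.075 and 0.075 m and y of ball2 in the frame of hopper between -0.056 and 0.056 m and z of ball2 in the frame of hopper between -0.005 and 0.05 m and x of ball3 in the frame of hopper between -0.075 and 0.075 m and y of ball3 in the frame of hopper between -0.056 and 0.056 m and z of ball3 in the frame of hopper between -0.005 and 0.05 m and x of ball4 in the frame of hopper between -0.075 and 0.075 m and y of ball4 in the frame of hopper between -0.056 and 0.056 m and z of ball4 in the frame of hopper between -0.005 and 0.05 m) or (x of ball2 in the frame of hopper between -0.075 and 0.075 m and y of ball2 in the frame of hopper between -0.056 and 0.056 m and z of ball2 in the frame of hopper between -0.005 and 0.05 m and x of ball3 in the frame of hopper between -0.075 and 0.075 m and y of ball3 in the frame of hopper between -0.056 and 0.056 m and z of ball3 in the frame of hopper between -0.005 and 0.05 m and x of ball5 in the frame of hopper between -0.075 and 0.075 m and y of ball5 in the frame of hopper between -0.056 and 0.056 m and z of ball5 in the frame of hopper between -0.005 and 0.05 m) or (x of ball2 in the frame of hopper between -0.075 and 0.075 m and y of ball2 in the frame of hopper between -0.056 and 0.056 m and z of ball2 in the frame of hopper between -0.005 and 0.05 m and x of ball4 in the frame of hopper between -0.075 and 0.075 m and y of ball4 in the frame of hopper between -0.056 and 0.056 m and z of ball4 in the frame of hopper between -0.005 and 0.05 m and x of ball5 in the frame of hopper between -0.075 and 0.075 m and y of ball5 in the frame of hopper between -0.056 and 0.056 m and z of ball5 in the frame of hopper between -0.005 and 0.05 m) or (x of ball3 in the frame of hopper between -0.075 and 0.075 m and y of ball3 in the frame of hopper between -0.056 and 0.056 m and z of ball3 in the frame of hopper between -0.005 and 0.05 m and x of ball4 in the frame of hopper between -0.075 and 0.075 m and y of ball4 in the frame of hopper between -0.056 and 0.056 m and z of ball4 in the frame of hopper between -0.005 and 0.05 m and x of ball5 in the frame of hopper between -0.075 and 0.075 m and y of ball5 in the frame of hopper between -0.056 and 0.056 m and z of ball5 in the frame of hopper between -0.005 and 0.05 m)) and value of joint treadle below 0.06 rad), for 0.2 s.
2. the scoop stands level on the bench or in the tub, let go (angle between scoop's own z axis and vertical below 0.17 rad and height (world z) of scoop below 0.02 m and contact force between the fingers and scoop below 0.1 N), for 0.2 s.
3. the fingers hold the treadle down on its stop for most of a second (value of joint treadle above 0.238 rad and contact force between the fingers and treadle above 2 N), for 0.8 s.
At the end, for the whole second after the job is handed in: At least three of the five balls lie inside the receiving pan, the treadle is back up (under 0.03 rad), and the scoop rests level (within 10 degrees) on the bench or the tub's floor, its underside less than 20 mm above the bench (((x of ball1 in the frame of pan between -0.052 and 0.052 m and y of ball1 in the frame of pan between -0.058 and 0.058 m and z of ball1 in the frame of pan between -0.005 and 0.09 m and x of ball2 in the frame of pan between -0.052 and 0.052 m and y of ball2 in the frame of pan between -0.058 and 0.058 m and z of ball2 in the frame of pan between -0.005 and 0.09 m and x of ball3 in the frame of pan between -0.052 and 0.052 m and y of ball3 in the frame of pan between -0.058 and 0.058 m and z of ball3 in the frame of pan between -0.005 and 0.09 m) or (x of ball1 in the frame of pan between -0.052 and 0.052 m and y of ball1 in the frame of pan between -0.058 and 0.058 m and z of ball1 in the frame of pan between -0.005 and 0.09 m and x of ball2 in the frame of pan between -0.052 and 0.052 m and y of ball2 in the frame of pan between -0.058 and 0.058 m and z of ball2 in the frame of pan between -0.005 and 0.09 m and x of ball4 in the frame of pan between -0.052 and 0.052 m and y of ball4 in the frame of pan between -0.058 and 0.058 m and z of ball4 in the frame of pan between -0.005 and 0.09 m) or (x of ball1 in the frame of pan between -0.052 and 0.052 m and y of ball1 in the frame of pan between -0.058 and 0.058 m and z of ball1 in the frame of pan between -0.005 and 0.09 m and x of ball2 in the frame of pan between -0.052 and 0.052 m and y of ball2 in the frame of pan between -0.058 and 0.058 m and z of ball2 in the frame of pan between -0.005 and 0.09 m and x of ball5 in the frame of pan between -0.052 and 0.052 m and y of ball5 in the frame of pan between -0.058 and 0.058 m and z of ball5 in the frame of pan between -0.005 and 0.09 m) or (x of ball1 in the frame of pan between -0.052 and 0.052 m and y of ball1 in the frame of pan between -0.058 and 0.058 m and z of ball1 in the frame of pan between -0.005 and 0.09 m and x of ball3 in the frame of pan between -0.052 and 0.052 m and y of ball3 in the frame of pan between -0.058 and 0.058 m and z of ball3 in the frame of pan between -0.005 and 0.09 m and x of ball4 in the frame of pan between -0.052 and 0.052 m and y of ball4 in the frame of pan between -0.058 and 0.058 m and z of ball4 in the frame of pan between -0.005 and 0.09 m) or (x of ball1 in the frame of pan between -0.052 and 0.052 m and y of ball1 in the frame of pan between -0.058 and 0.058 m and z of ball1 in the frame of pan between -0.005 and 0.09 m and x of ball3 in the frame of pan between -0.052 and 0.052 m and y of ball3 in the frame of pan between -0.058 and 0.058 m and z of ball3 in the frame of pan between -0.005 and 0.09 m and x of ball5 in the frame of pan between -0.052 and 0.052 m and y of ball5 in the frame of pan between -0.058 and 0.058 m and z of ball5 in the frame of pan between -0.005 and 0.09 m) or (x of ball1 in the frame of pan between -0.052 and 0.052 m and y of ball1 in the frame of pan between -0.058 and 0.058 m and z of ball1 in the frame of pan between -0.005 and 0.09 m and x of ball4 in the frame of pan between -0.052 and 0.052 m and y of ball4 in the frame of pan between -0.058 and 0.058 m and z of ball4 in the frame of pan between -0.005 and 0.09 m and x of ball5 in the frame of pan between -0.052 and 0.052 m and y of ball5 in the frame of pan between -0.058 and 0.058 m and z of ball5 in the frame of pan between -0.005 and 0.09 m) or (x of ball2 in the frame of pan between -0.052 and 0.052 m and y of ball2 in the frame of pan between -0.058 and 0.058 m and z of ball2 in the frame of pan between -0.005 and 0.09 m and x of ball3 in the frame of pan between -0.052 and 0.052 m and y of ball3 in the frame of pan between -0.058 and 0.058 m and z of ball3 in the frame of pan between -0.005 and 0.09 m and x of ball4 in the frame of pan between -0.052 and 0.052 m and y of ball4 in the frame of pan between -0.058 and 0.058 m and z of ball4 in the frame of pan between -0.005 and 0.09 m) or (x of ball2 in the frame of pan between -0.052 and 0.052 m and y of ball2 in the frame of pan between -0.058 and 0.058 m and z of ball2 in the frame of pan between -0.005 and 0.09 m and x of ball3 in the frame of pan between -0.052 and 0.052 m and y of ball3 in the frame of pan between -0.058 and 0.058 m and z of ball3 in the frame of pan between -0.005 and 0.09 m and x of ball5 in the frame of pan between -0.052 and 0.052 m and y of ball5 in the frame of pan between -0.058 and 0.058 m and z of ball5 in the frame of pan between -0.005 and 0.09 m) or (x of ball2 in the frame of pan between -0.052 and 0.052 m and y of ball2 in the frame of pan between -0.058 and 0.058 m and z of ball2 in the frame of pan between -0.005 and 0.09 m and x of ball4 in the frame of pan between -0.052 and 0.052 m and y of ball4 in the frame of pan between -0.058 and 0.058 m and z of ball4 in the frame of pan between -0.005 and 0.09 m and x of ball5 in the frame of pan between -0.052 and 0.052 m and y of ball5 in the frame of pan between -0.058 and 0.058 m and z of ball5 in the frame of pan between -0.005 and 0.09 m) or (x of ball3 in the frame of pan between -0.052 and 0.052 m and y of ball3 in the frame of pan between -0.058 and 0.058 m and z of ball3 in the frame of pan between -0.005 and 0.09 m and x of ball4 in the frame of pan between -0.052 and 0.052 m and y of ball4 in the frame of pan between -0.058 and 0.058 m and z of ball4 in the frame of pan between -0.005 and 0.09 m and x of ball5 in the frame of pan between -0.052 and 0.052 m and y of ball5 in the frame of pan between -0.058 and 0.058 m and z of ball5 in the frame of pan between -0.005 and 0.09 m)) and value of joint treadle below 0.03 rad and angle between scoop's own z axis and vertical below 0.17 rad and height (world z) of scoop below 0.02 m and linear speed of scoop below 0.03 m/s); the robot touches nothing.
It fails at once if a ball is spilled onto the bench or the floor (height (world z) of any of ball1, ball2, ball3, ball4, ball5 below 0.0145 m).
It fails at once if the fingers touch a ball (contact force between the fingers and ball1 above 0.5 N or contact force between the fingers and ball2 above 0.5 N or contact force between the fingers and ball3 above 0.5 N or contact force between the fingers and ball4 above 0.5 N or contact force between the fingers and ball5 above 0.5 N).
It fails at once if the treadle is forced: the fingers push on it with more than 40 N (contact force between the fingers and treadle above 40 N).
It fails at once if a bystander is moved more than 30 mm (distance of any of amber_bottle, white_pot, beaker, small_vial, mould from where it was at the start of the episode above 0.03 m).
It also fails if it takes over 72 s, if anything falls off the work surface, if the arm or the gripper's body presses on something with over 40 N, if the wrist force passes 120 N, or if a joint passes its speed limit or range.

## Robot

A 6-joint arm with a two-finger parallel gripper is mounted at the origin on the work surface. World frame = base frame: x ahead of the robot, y to its left, z up, the work surface at z = 0. Lengths are in m, angles in degrees, forces in N, time in s.
With the tool pointing down it reaches from about 0.4 to 0.825 m from the base axis. Payload 7 kg.
Tool frame: the origin (TCP) lies midway between the tips of the shut fingers; the grasp point (between the pads) lies 19 mm behind it (r.grip_depth is the distance from the TCP to the grasp point, in m); z points along the fingers, y is the line along which they close (so a half turn about z gives the same grasp; the last joint's range is limited). The gripper opens to 88 mm and grips with 3 to 60 N. Pads are 19 mm wide; open, the fingers measure 130 mm over their backs; the gripper's body (78 mm by 193 mm) begins 47 mm behind the grasp point.
Start: joints at [-51.446, 20.546, 0.682, 0, -70.136, -16.507], TCP at [0.253, -0.626, 0.227] pointing down, gripper open.
Joint ranges: [-176.03, 176.03], [-82.01, 121.73], [-58.28, 71.71], [-173.87, 95.51], [-174.79, -0.11], [-173.66, 173.66]. Speed limits (degrees/s): [136.94, 136.94, 172.46, 180, 180, 180].

## Interface

Orientations are given as [roll, pitch, yaw] about the fixed x, y, z axes, in that order (R = Rz(yaw) Ry(pitch) Rx(roll)).
In Python, from plant import r, capture, close_job, search_frame, outline_of gives the robot as it stands.
- The arm moves only by the shell command python3 -m creep 'ROWS' [FORCE]. ROWS is JSON, a list of rows, each a list of 7 numbers: the finger opening in mm, from 0 to 87.6, then the shift along the world's x, y, z in units of 25 mm (1.0 is 25 mm), then the turn, a rotation vector about the world's x, y, z in degrees. In form: [[hand, x, y, z, ax, ay, az], ...]. A call has 1 to 8 rows; each row shifts and turns the commanded pose from where the row before left it; what a row does not reach is not made up. A row lasts 1/12 s, in which the tool goes at most 41.7 mm and 7.16 degrees, less where a joint would pass 70% of its speed; a pose out of reach is approached as far as the arm can. A call is refused whole if a number of a shift passes 1 or a number of a turn 7.16, either way. A call with a gripper value outside its range is refused whole. The fingers move at their own pace and stop on an object; FORCE is the grip in N (left out, the last holds). Time passes only in rows, so rows that do not move let the fingers close. It gives the time, the measured TCP pose, the force, the opening and the grip force at its end, in the units of the state.
- r.get_state(): the state, without advancing time (a new reading comes with each control period).
- capture(name): name is "scene" or "side" or "wrist"; returns a dict with "frame" (420x560x3 uint8, red, green, blue), "K" (3x3 intrinsics, pixels), "origin" and "rotation" of the camera in the world. Camera axes: x right, y down, z forward; pixel columns grow to the right and rows downward; lengths in m; the calibration is good to about 2 mm. A picture is of the moment at which its call begins. There is no depth.
- close_job(): hands the job in; it is judged then, once.
Trained networks look in a picture, given as the dict that the camera call returned (one of the last four; its "shot" number tells which), for a name from the list of things; names that differ only in an ending like _2 or _b are one class to them, and where a whole thing is asked for, a point or a joint stands for the part that bears it (a point fixed in the world has none). Each returns a list of dicts, best first, with "conf" (0 to 1); they miss things now and then, are a little off and sometimes report something else, mostly with a low value. They report only what shows in the picture. A call takes as long as a camera call. They do not tell look-alikes from the thing itself.
- search_frame(picture, target): "bbox" ([left, top, right, bottom] in pixels, round what is visible of it).
- outline_of(picture, target): "region" (420x560 bool, what is visible of it) and "bbox" ([left, top, right, bottom] in pixels, round what is visible of it).
The state is a dict: "time_s": time; "joints": joint angles; "qd": joint speeds; "joint_torque": joint torques, N m; "tcp_pos": TCP position; "eef_rot": TCP orientation; "contact_force": force on the tool from outside, world axes, zero at the start; "moment": the same for the moment, N m; "gripper_width": finger opening in m; "gripper_force": force on a finger pad.
Only numpy, scipy, OpenCV 4.12 (cv2) and the standard library are available. Lean on these libraries where they do the work, as an engineer would, in place of code of your own. Each camera call takes 0.05 s, during which the arm holds its last target. There are 200 camera calls.

## Working session

There is one attempt and no reset: what is moved stays moved. The work goes in short steps, Python scripts to look and compute and a shell command to move; the robot and the scene stay as the last step left them, time stands still between calls to the robot, and variables do not carry over. Pictures are saved under pics/ and viewed, at most 10 in all, crops included, and the job is handed in when it is done.

```bash
ls; mkdir -p pics; cat > h.py <<'E'
import numpy as np,cv2,json
from plant import r,capture,close_job,search_frame,outline_of
def ray(c,u,v):
    d=np.array(c["rotation"])@np.linalg.inv(c["K"])@np.array([u,v,1.]);return np.array(c["origin"]),d
def onz(c,u,v,z):
    o,d=ray(c,u,v);return o+d*(z-o[2])/d[2]
def proj(c,P):
    p=np.array(c["rotation"]).T@(np.asarray(P,float)-np.array(c["origin"]));q=np.array(c["K"])@p;return q[:2]/q[2]
def save(c,n):
    cv2.imwrite("pics/"+n,c["frame"][:,:,::-1])
E
python3 - <<'E'
from h import *
for n in("scene","side"):
    c=capture(n);save(c,n+"0.png");print(n,c["origin"],np.round(c["rotation"],3).tolist(),c["K"][0][0])
    for t in["doser","tub","scoop","ball1","treadle_pad","amber_bottle","white_pot","beaker","small_vial","mould"]:
        for d in search_frame(c,t)[:6]:print(t,round(d["conf"],2),np.round(d["bbox"]).tolist())
E
```

```text
pics
scene [1.69259196 0.1145266  1.04248592] [-128.358, -0.455, 95.381] 544.3442614272503
doser 0.67 [415.0, 197.0, 442.0, 237.0]
doser 0.58 [301.0, 171.0, 382.0, 304.0]
doser 0.5 [263.0, 262.0, 281.0, 288.0]
tub 0.66 [159.0, 199.0, 222.0, 268.0]
scoop 0.91 [216.0, 140.0, 236.0, 194.0]
scoop 0.65 [270.0, 190.0, 294.0, 249.0]
scoop 0.64 [274.0, 158.0, 310.0, 207.0]
ball1 0.53 [178.0, 246.0, 182.0, 253.0]
ball1 0.48 [184.0, 241.0, 192.0, 249.0]
ball1 0.36 [183.0, 232.0, 190.0, 238.0]
treadle_pad 0.85 [335.0, 226.0, 365.0, 241.0]
amber_bottle 0.97 [107.0, 190.0, 134.0, 242.0]
white_pot 0.62 [424.0, 226.0, 468.0, 276.0]
beaker 0.97 [416.0, 197.0, 442.0, 237.0]
small_vial 0.69 [266.0, 261.0, 282.0, 289.0]
small_vial 0.45 [301.0, 174.0, 383.0, 305.0]
mould 0.86 [125.0, 190.0, 151.0, 224.0]
mould 0.72 [300.0, 171.0, 386.0, 304.0]
side [1.19988051 0.96815869 1.1486442 ] [-131.396, 1.109, 144.078] 527.6560296647893
doser 0.82 [242.0, 213.0, 365.0, 330.0]
tub 0.84 [195.0, 182.0, 274.0, 230.0]
scoop 0.83 [366.0, 222.0, 399.0, 265.0]
scoop 0.7 [291.0, 148.0, 324.0, 196.0]
scoop 0.59 [297.0, 210.0, 308.0, 223.0]
scoop 0.59 [330.0, 182.0, 350.0, 230.0]
scoop 0.52 [216.0, 151.0, 254.0, 181.0]
amber_bottle 0.56 [191.0, 143.0, 216.0, 186.0]
white_pot 0.87 [349.0, 317.0, 389.0, 367.0]
beaker 0.7 [387.0, 286.0, 413.0, 331.0]
small_vial 0.72 [190.0, 145.0, 215.0, 188.0]
small_vial 0.7 [227.0, 252.0, 242.0, 276.0]
mould 0.67 [213.0, 153.0, 253.0, 180.0]
```

```bash
sed -i 's/np.array(c\["rotation"\])/R(c)/; ' h.py; cat >> h.py <<'E'
from scipy.spatial.transform import Rotation as Ro
def R(c): return Ro.from_euler("xyz",c["rotation"],degrees=True).as_matrix()
E
python3 - <<'E'
from h import *
import numpy as np
a=cv2.imread("pics/scene0.png")[130:320,90:480];b=cv2.imread("pics/side0.png")[130:380,170:430]
cv2.imwrite("pics/a.png",cv2.resize(a,None,fx=2.05,fy=2.05,interpolation=3))
cv2.imwrite("pics/b.png",cv2.resize(b,None,fx=2.4,fy=2.4,interpolation=3))
E
```

```text
(no output)
```

View pics/a.png

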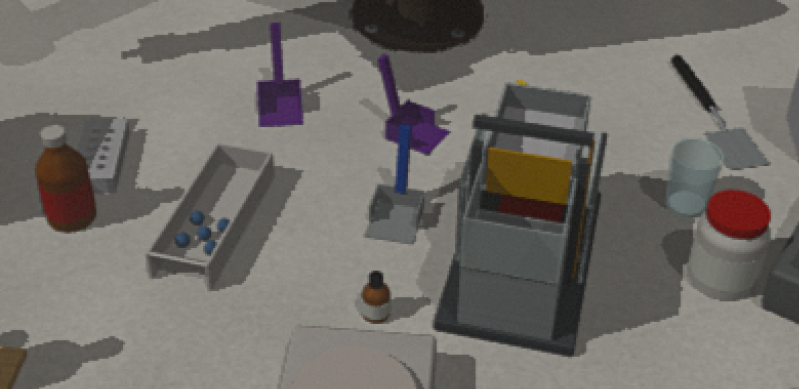

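View pics/b.png

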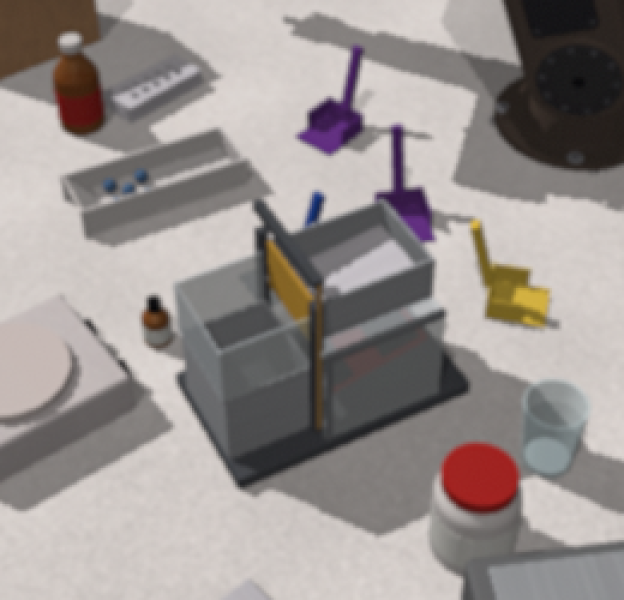

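```bash
cat > fit.py <<'E'
from h import *
from scipy.optimize import least_squares
def fit(obs,x0,zoff=0):
    # obs: (cam, (u,v), (X,Y,Z) mm)
    def f(p):
        c,s=np.cos(p[2]),np.sin(p[2]);o=[]
        for cam,uv,m in obs:
            m=np.array(m)/1000;P=[p[0]+c*m[0]-s*m[1],p[1]+s*m[0]+c*m[1],m[2]+zoff]
            o+=list(proj(cam,P)-uv)
        return o
    s=least_squares(f,x0,loss="soft_l1");return s.x,np.array(f(s.x)).reshape(-1,2)
E
python3 - <<'E'
from fit import *
S=capture("scene");D=capture("side")
a=lambda u,v:np.array([90+u/2.05,130+v/2.05]);b=lambda u,v:np.array([170+u/2.4,130+v/2.4])
def show(n,o,x0):
    p,e=fit(o,x0);print(n,np.round(p[:2],4),round(np.degrees(p[2]),1));print(np.round(e,1).tolist());return p
show("doser",[(S,a(436,326),(180,-87.5,10)),(S,a(575,352),(180,87.5,0)),(S,a(541,127),(71,0,258)),(D,b(240,485),(180,87.5,0)),(D,b(468,383),(-120,87.5,10)),(D,b(180,378),(180,-87.5,20)),(D,b(433,265),(-77,54,210)),(D,b(383,203),(-77,-54,210))],[.6,.05,0])
show("tub",[(S,a(219,147),(-114,-43,46)),(S,a(273,153),(-114,43,46)),(S,a(150,253),(121,-43,46)),(S,a(212,268),(121,43,46)),(D,b(220,130),(-114,-43,46)),(D,b(270,190),(-114,43,0)),(D,b(63,180),(121,-43,46))],[.6,-.3,0])
show("scoop",[(S,a(405,125),(-63,0,123)),(S,a(365,235),(37.5,-34,0)),(S,a(415,242),(37.5,34,0)),(S,a(371,187),(-37.5,-34,33)),(S,a(424,193),(-37.5,34,33)),(D,b(318,195),(-63,0,123))],[.55,0,0])
for n,c,k in(("S",S,a),("D",D,b)):
    for u,v in([(196,217),(223,226),(204,233),(182,240),(209,247)] if n=="S" else [(110,186),(129,189),(141,177)]):print(n,np.round(onz(c,*k(u,v),.02)[:2],3))
for n,z,uv in(("vial",.035,a(375,300)),("beaker",.045,a(694,177)),("amber",.07,a(67,190)),("pot",.06,a(732,245)),("yellow",0.01,a(520,82))):print(n,np.round(onz(S,*uv,z)[:2],3))
print(np.round(onz(D,*b(515,290),.01),3),r.get_state())
E
```

```text
doser [0.5788 0.1951] -8.5
[[0.0, -0.3], [0.7, 2.7], [-2.5, -0.8], [0.1, 4.4], [1.3, 2.5], [-2.4, -0.8], [0.6, -2.2], [-0.2, -0.6]]
tub [ 0.5777 -0.2271] -9.6
[[0.3, -1.6], [1.5, 0.3], [0.1, -0.0], [0.4, -1.2], [-0.7, -0.3], [-10.3, -0.5], [-1.0, -0.5]]
scoop [0.5489 0.0121] -5.6
[[-0.3, -0.2], [0.1, 0.9], [-0.4, 0.8], [2.6, -1.6], [0.1, -1.5], [-0.6, -0.1]]
S [ 0.588 -0.257]
S [ 0.602 -0.216]
S [ 0.619 -0.239]
S [ 0.635 -0.265]
S [ 0.645 -0.226]
D [ 0.631 -0.264]
D [ 0.613 -0.243]
D [ 0.586 -0.255]
vial [0.732 0.005]
beaker [0.462 0.423]
amber [ 0.607 -0.422]
pot [0.614 0.452]
yellow [0.206 0.182]
[0.319 0.212 0.01 ] {'time_s': 1.2, 'joints': array([-5.14462956e+01,  2.05447993e+01,  6.81400641e-01,  1.58262100e-03,
       -7.01350335e+01, -1.65063025e+01]), 'qd': array([-0.0287472 ,  0.00412754, -0.02937877, -0.10349931,  0.10308699,
       -0.04955479]), 'joint_torque': array([ 2.33269211e-04, -5.82398701e+01,  2.93293941e+01,  7.00277343e+00,
        1.22031744e-02, -2.61759578e-05]), 'tcp_pos': array([ 0.25333852, -0.62563659,  0.22657961]), 'eef_rot': array([-1.79998074e+02, -9.81661344e-04, -1.57952060e+02]), 'contact_force': array([ 3.51554157e-04,  8.23773862e-01, -6.26784920e-01]), 'moment': array([ 0.03982526,  0.03343124, -0.05991515]), 'gripper_force': 0.0, 'gripper_width': 0.08763059250742586}
```

```bash
python3 - <<'E'
from h import *
c=capture("wrist");s=r.get_state();T=Ro.from_euler("xyz",s["eef_rot"],degrees=True)
print("cam in tool",np.round(T.inv().apply(c["origin"]-s["tcp_pos"]),3));print(np.round(T.inv().as_matrix()@R(c),3),c["K"][0][0])
E
for i in 1; do python3 -m creep '[[87.6,0.6,1,0.4,0,0,-5],[87.6,0.6,1,0.4,0,0,-5],[87.6,0.6,1,0.4,0,0,-5],[87.6,0.6,1,0.4,0,0,-5],[87.6,0.6,1,0.4,0,0,-5],[87.6,0.6,1,0.4,0,0,-2.5],[87.6,0.6,1,0.4,0,0,0],[87.6,0.6,1,0.4,0,0,0]]'; done
python3 -m creep '[[87.6,0,1,0,0,0,0],[87.6,0,1,0,0,0,0],[87.6,0,1,0,0,0,0],[87.6,0,1,0,0,0,0],[87.6,0,1,0,0,0,0],[87.6,0,1,0,0,0,0],[87.6,0,1,0,0,0,0],[87.6,0,0,0,0,0,0]]'
```

```text
cam in tool [ 0.066 -0.    -0.158]
[[ 0.001 -0.969 -0.246]
 [ 1.     0.001  0.   ]
 [-0.    -0.246  0.969]] 359.50584127552287
time_s: 1.92
tcp_pos: [0.3738, -0.4244, 0.3073]
eef_rot: [-180.0, 0.0, 174.5]
contact_force: [1.1, -0.3, -0.3]
gripper_width: 0.0876
gripper_force: 0.0
time_s: 2.58
tcp_pos: [0.3731, -0.2479, 0.3072]
eef_rot: [180.0, 0.1, 174.7]
contact_force: [-0.3, 0.1, -0.4]
gripper_width: 0.0877
gripper_force: 0.0
```

```bash

python3 -m creep '[[87.6,0.9,1,0.4,0,0,0],[87.6,0.9,1,0.4,0,0,0],[87.6,0.9,1,0.4,0,0,0],[87.6,0.9,1,0.4,0,0,0],[87.6,0.9,1,0.4,0,0,0],[87.6,0,0,0,0,0,0],[87.6,0,0,0,0,0,0]]'
python3 - <<'E'
from h import *
c=capture("wrist");save(c,"w1.png");cv2.imwrite("pics/w1b.png",cv2.resize(c["frame"][:,:,::-1],None,fx=1.4,fy=1.4,interpolation=3))
for t in["tub","scoop","ball1","doser","small_vial"]:
    for d in search_frame(c,t)[:6]:print(t,round(d["conf"],2),np.round(d["bbox"]).tolist())
E
```

```text
time_s: 3.17
tcp_pos: [0.487, -0.1245, 0.3565]
eef_rot: [180.0, -0.0, 174.7]
contact_force: [-1.0, 0.0, -0.3]
gripper_width: 0.0875
gripper_force: 0.0
tub 0.94 [178.0, 150.0, 242.0, 324.0]
scoop 0.82 [495.0, 0.0, 558.0, 58.0]
scoop 0.76 [176.0, 0.0, 248.0, 71.0]
scoop 0.67 [351.0, 159.0, 416.0, 221.0]
scoop 0.65 [348.0, 0.0, 419.0, 86.0]
ball1 0.58 [215.0, 240.0, 232.0, 258.0]
ball1 0.5 [189.0, 237.0, 200.0, 251.0]
doser 0.61 [432.0, 120.0, 560.0, 263.0]
small_vial 0.82 [364.0, 299.0, 393.0, 328.0]
```

View pics/w1b.png

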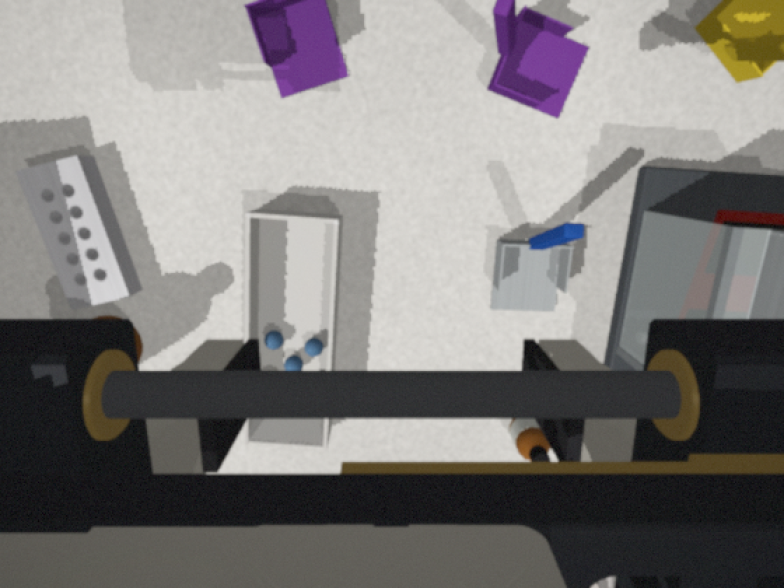

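```bash

python3 - <<'E'
from fit import *
W=capture("wrist");S=capture("scene");D=capture("side")
w=lambda u,v:np.array([u/1.4,v/1.4])
a=lambda u,v:np.array([90+u/2.05,130+v/2.05]);b=lambda u,v:np.array([170+u/2.4,130+v/2.4])
def show(n,o,x0):
    p,e=fit(o,x0);print(n,np.round(p[:2],4),round(np.degrees(p[2]),1));print(np.round(e,1).tolist());return p
T=[(W,w(249,213),(-114,-43,46)),(W,w(341,217),(-114,43,46)),(W,w(248,443),(121,-43,46)),(W,w(326,446),(121,43,46))]
show("tubW",T,[.6,-.3,0])
show("tubW2",T[:2]+[(W,w(248,443),(121,-43,23)),(W,w(326,446),(121,43,23))],[.6,-.3,0])
show("tub",T+[(S,a(219,147),(-114,-43,46)),(S,a(273,153),(-114,43,46)),(S,a(150,253),(121,-43,46)),(S,a(212,268),(121,43,46)),(D,b(220,130),(-114,-43,46)),(D,b(63,180),(121,-43,46))],[.6,-.3,0])
C=[(W,w(582,230),(-63,0,122)),(W,w(492,307),(37.5,-34,0)),(W,w(556,310),(37.5,34,0)),(W,w(499,240),(-37.5,-34,34))]
show("scoopW",C,[.55,0,0])
show("scoop",C+[(S,a(405,125),(-63,0,123)),(S,a(365,235),(37.5,-34,0)),(S,a(415,242),(37.5,34,0)),(S,a(371,187),(-37.5,-34,34)),(S,a(424,193),(-37.5,34,34)),(D,b(318,195),(-63,0,123))],[.55,0,0])
show("doserW",[(W,w(641,169),(-120,-87.5,20)),(W,w(606,366),(180,-87.5,10))],[.58,.19,-.1])
print(r.get_state()["joints"])
E
```

```text
tubW [ 0.5703 -0.2325] -9.7
[[-0.6, -0.1], [0.2, 2.0], [-0.7, -1.9], [2.8, -0.1]]
tubW2 [ 0.5719 -0.2355] -11.2
[[-0.4, 0.7], [0.2, 4.5], [-0.3, -9.7], [0.6, -6.8]]
tub [ 0.5712 -0.2317] -9.5
[[-0.3, 0.7], [0.4, 2.4], [0.4, -1.2], [3.8, 0.3], [-0.8, -3.1], [0.3, -1.2], [-0.9, -1.8], [-0.7, -3.1], [0.1, -1.7], [0.1, -1.9]]
scoopW [0.5447 0.0124] -9.3
[[-0.8, -0.9], [0.0, -0.3], [-0.3, 0.4], [6.4, 1.0]]
scoop [0.5452 0.0116] -8.0
[[-2.8, -0.5], [0.1, 0.6], [-0.2, 0.3], [5.2, 1.9], [0.6, -0.9], [-0.4, -0.4], [-1.1, 0.2], [3.2, -3.0], [0.5, -2.2], [0.8, -0.2]]
doserW [0.5729 0.1936] -5.0
[[-0.0, -1.1], [0.0, 55.2]]
[ 7.91763868e+00  4.24780907e-01 -7.71683251e+00  1.16923425e-03
 -8.18414031e+01 -1.03420429e+02]
```

```bash

python3 -m creep '[[87.6,-0.2,0.98,-0.98,-0.35,-2.5,-0.5],[87.6,-0.2,0.98,-0.98,-0.35,-2.5,-0.5],[87.6,-0.2,0.98,-0.98,-0.35,-2.5,-0.5],[87.6,-0.2,0.98,-0.98,-0.35,-2.5,-0.5],[87.6,-0.2,0.98,-0.98,-0.35,-2.5,-0.5],[87.6,-0.2,0.98,-0.98,-0.35,-2.5,-0.5],[87.6,0,0,0,0,0,0],[87.6,0,0,0,0,0,0]]'
python3 - <<'E'
from fit import *
c=capture("wrist");s=r.get_state()
im=c["frame"][:,:,::-1].copy()
def draw(p,pts,edges,col):
    Y=Ro.from_euler("z",p[2],degrees=True)
    q=[tuple(int(round(v*8)) for v in proj(c,Y.apply(np.array(m)/1000)+[p[0],p[1],0])) for m in pts]
    for i,j in edges: cv2.line(im,q[i],q[j],col,1,16,3)
P=[(37.5,-34,0),(37.5,34,0),(-37.5,34,0),(-37.5,-34,0),(-37.5,34,34),(-37.5,-34,34),(-37,0,26),(-63,0,122.6)]
draw((.545,.012,-8.5),P,[(0,1),(1,2),(2,3),(3,0),(4,5),(6,7),(2,4),(3,5)],(0,0,255))
cv2.imwrite("pics/w2.png",cv2.resize(im,None,fx=1.4,fy=1.4,interpolation=3));save(c,"w2raw.png")
E
```

```text
time_s: 4.28
tcp_pos: [0.4537, 0.0216, 0.2079]
eef_rot: [-179.6, 15.0, 171.9]
contact_force: [0.8, 0.3, 0.7]
gripper_width: 0.0874
gripper_force: 0.0
```

View pics/w2.png

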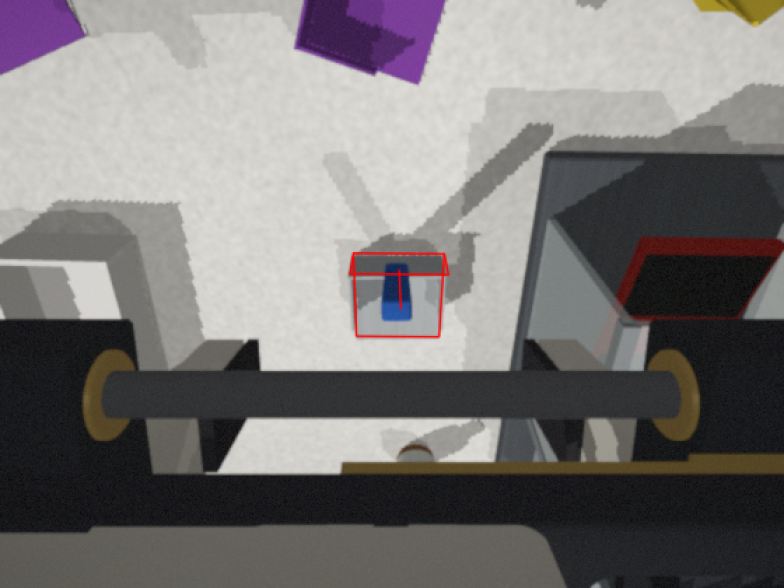

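```bash

python3 -m creep '[[60,0.28,-0.02,-0.88,0,0,0],[60,0.28,-0.02,-0.88,0,0,0],[60,0.27,-0.02,-0.88,0,0,0],[60,0.27,-0.02,-0.88,0,0,0],[60,0.27,-0.02,-0.88,0,0,0],[60,0.27,-0.02,-0.88,0,0,0],[60,0,0,0,0,0,0],[60,0,0,0,0,0,0]]'
python3 - <<'E'
from h import *
c=capture("side");save(c,"s2.png");cv2.imwrite("pics/s2c.png",cv2.resize(c["frame"][120:330,190:470,::-1],None,fx=2.4,fy=2.4,interpolation=3))
E
```

```text
time_s: 5.0
tcp_pos: [0.4979, 0.0168, 0.0777]
eef_rot: [-179.6, 15.1, 171.4]
contact_force: [-0.0, -0.2, 1.3]
gripper_width: 0.0605
gripper_force: 0.0
```

View pics/s2c.png

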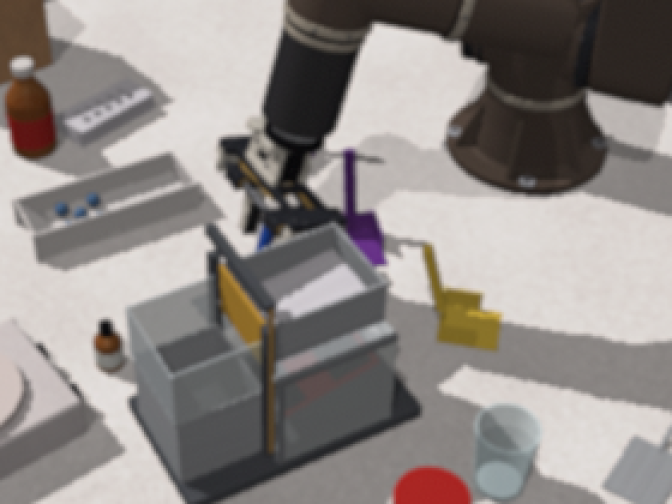

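```bash

python3 -m creep '[[0,-0.12,0.08,0,0,0,0],[0,0,0,0,0,0,0],[0,0,0,0,0,0,0],[0,0,0,0,0,0,0],[0,0,0,0,0,0,0],[0,0,0,0,0,0,0]]' 50
python3 -m creep '[[0,0,0,0.5,0,0,0],[0,0,0,1,0,0,0],[0,0,0,1,0,0,0],[0,0,0,1,0,0,0],[0,-0.2,-0.5,1,0,0,0],[0,-0.2,-0.5,1,0,0,0],[0,0,0,0,0,0,0],[0,0,0,0,0,0,0]]'
python3 - <<'E'
from h import *
c=capture("scene");save(c,"s3.png");d=capture("wrist");save(d,"w3.png")
A=cv2.resize(c["frame"][100:300,140:400,::-1],(520,400));B=cv2.resize(d["frame"][:,80:480,::-1],(280,294))
o=np.zeros((400,800,3),np.uint8);o[:,:520]=A;o[:294,520:]=B;cv2.imwrite("pics/c3.png",o)
E
```

```text
time_s: 5.55
tcp_pos: [0.494, 0.0207, 0.078]
eef_rot: [-179.8, 15.2, 171.6]
contact_force: [-0.5, -0.3, -0.1]
gripper_width: 0.0254
gripper_force: 0.0
time_s: 6.22
tcp_pos: [0.4841, -0.0046, 0.2164]
eef_rot: [-179.9, 15.3, 171.5]
contact_force: [0.1, 0.0, -1.7]
gripper_width: 0.0154
gripper_force: 50.0
```

View pics/c3.png

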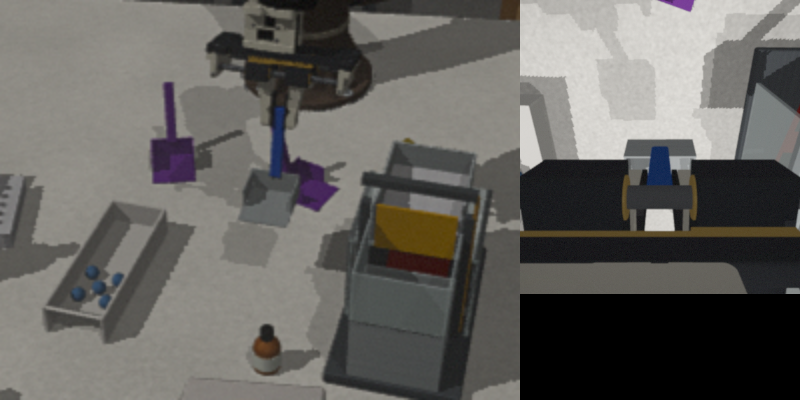

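```bash
cat > sc.py <<'E'
from fit import *
# model: scoop pose from tool with grip at scoop point (gx,0,gz), tool lean = 15deg along the handle when s.t. scoop level
def scoop_pose(s,off=0,pitch=0):
    """off: mm grip is farther up the handle than scoop_grip; returns origin,Rot"""
    T=Ro.from_euler("xyz",s["eef_rot"],degrees=True)
    # scoop frame axes in tool frame at nominal: tool z = (sin15,0,-cos15), tool y=-... in scoop frame
    a=np.radians(15+pitch);z=np.array([np.sin(a),0,-np.cos(a)]);y=np.array([0,1,0.]);x=np.cross(y,z)
    A=np.stack([x,y,z],1) # tool axes in scoop frame
    Rs=T.as_matrix()@A.T
    b=np.radians(15);g=np.array([-.056,0,.094])+off/1000*np.array([-np.sin(b),0,np.cos(b)])
    gp=s["tcp_pos"]-.019*T.as_matrix()[:,2]
    return gp-Rs@g,Rs
PTS=np.array([(37.5,-34,0),(37.5,34,0),(-37.5,34,0),(-37.5,-34,0),(-37.5,34,34),(-37.5,-34,34),(-37,0,26),(-63,0,122.6)])/1000
E=[(0,1),(1,2),(2,3),(3,0),(4,5),(6,7),(2,4),(3,5)]
def draw(im,c,o,Rm,P=PTS,E=E,col=(0,0,255)):
    q=[tuple(int(round(v*8)) for v in proj(c,o+Rm@m)) for m in P]
    for i,j in E: cv2.line(im,q[i],q[j],col,1,16,3)
E
python3 - <<'E'
from sc import *
s=r.get_state();c=capture("scene");d=capture("wrist")
o,Rs=scoop_pose(s);print(o,Ro.from_matrix(Rs).as_euler("xyz",True))
ims=[]
for k in(0,15,30):
    o,Rs=scoop_pose(s,k);im=c["frame"][:,:,::-1].copy();draw(im,c,o,Rs);ims.append(cv2.resize(im[140:230,240:310],None,fx=3.7,fy=3.7,interpolation=3))
    print(k,[np.round(proj(c,o+Rs@PTS[i])).tolist() for i in(0,1,7)])
cv2.imwrite("pics/o3.png",np.hstack(ims))
E
```

```text
[ 0.53378553 -0.01275577  0.13870512] [-0.2726936  -0.08359518 -8.5301918 ]
0 [[258.0, 202.0], [283.0, 206.0], [280.0, 145.0]]
15 [[258.0, 207.0], [283.0, 212.0], [280.0, 151.0]]
30 [[258.0, 212.0], [282.0, 217.0], [280.0, 156.0]]
```

View pics/o3.png

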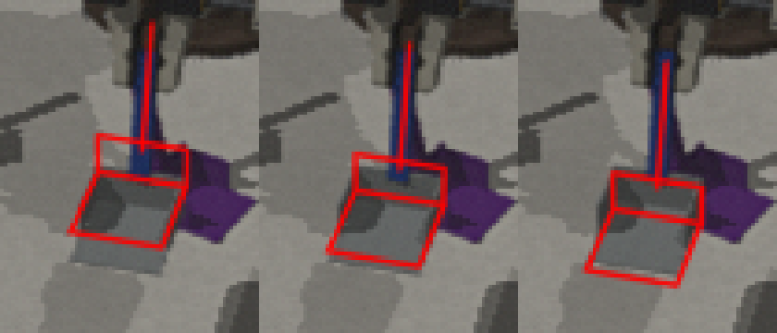

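```bash

python3 -m creep '[[0,0,0,-0.8,0,0,0],[0,0,0,-0.9,0,0,0],[0,0,0,-0.9,0,0,0],[0,0,0,-0.9,0,0,0],[0,0,0,-0.6,0,0,0],[0,0,0,-0.2,0,0,0],[0,0,0,0,0,0,0],[0,0,0,0,0,0,0]]'
python3 -m creep '[[0,0,0,-0.1,0,0,0],[0,0,0,0,0,0,0]]'
python3 -m creep '[[0,0,0,-0.1,0,0,0],[0,0,0,0,0,0,0]]'
```

```text
time_s: 7.08
tcp_pos: [0.4839, -0.0046, 0.1075]
eef_rot: [-179.7, 15.1, 171.6]
contact_force: [-0.7, 0.7, -1.0]
gripper_width: 0.0155
gripper_force: 50.0
time_s: 7.25
tcp_pos: [0.4844, -0.0042, 0.1057]
eef_rot: [-179.8, 15.2, 171.6]
contact_force: [0.2, -0.4, -2.3]
gripper_width: 0.0154
gripper_force: 50.0
time_s: 7.42
tcp_pos: [0.484, -0.0045, 0.1028]
eef_rot: [-179.8, 15.2, 171.6]
contact_force: [0.1, 0.5, -1.2]
gripper_width: 0.0154
gripper_force: 50.0
```

```bash

for k in 1; do python3 -m creep '[[0,0,0,-0.1,0,0,0],[0,0,0,0,0,0,0]]';python3 -m creep '[[0,0,0,-0.1,0,0,0],[0,0,0,0,0,0,0]]';python3 -m creep '[[0,0,0,-0.08,0,0,0],[0,0,0,0,0,0,0]]'; done | grep -E "tcp|contact"
```

```text
tcp_pos: [0.4837, -0.0047, 0.0999]
contact_force: [0.2, 0.5, -0.4]
tcp_pos: [0.4837, -0.0047, 0.0973]
contact_force: [0.1, 0.1, -0.8]
tcp_pos: [0.4842, -0.0048, 0.0971]
contact_force: [-14.9, 0.1, 24.7]
```

```bash

python3 -m creep '[[34,0,0,0.05,0,0,0],[34,0,0,0,0,0,0],[34,0,0,0,0,0,0],[34,0.1,-0.01,-0.4,0,0,0],[34,0.1,-0.01,-0.4,0,0,0],[34,0,0,-0.05,0,0,0],[34,0,0,0,0,0,0]]'
python3 -m creep '[[0,0,0,0,0,0,0],[0,0,0,0,0,0,0],[0,0,0,0,0,0,0],[0,0,0,0,0,0,0],[0,0,0,0,0,0,0],[0,0,0,0,0,0,0]]' 60
```

```text
time_s: 8.5
tcp_pos: [0.4882, -0.0057, 0.0747]
eef_rot: [-179.6, 15.0, 171.6]
contact_force: [-0.1, -0.2, 0.4]
gripper_width: 0.034
gripper_force: 0.0
time_s: 9.0
tcp_pos: [0.4891, -0.005, 0.076]
eef_rot: [-179.8, 15.2, 171.6]
contact_force: [-3.2, -0.8, 4.8]
gripper_width: 0.0156
gripper_force: 60.0
```

```bash

python3 -m creep '[[0,0,0,0.7,0,0,0],[0,0,0,1,0,0,0],[0,-0.1,-0.5,1,0,0,0],[0,-0.15,-0.9,1,0,0,-0.3],[0,-0.15,-1,0.3,0,0,-0.4],[0,-0.15,-1,0,0,0,-0.4],[0,-0.15,-1,0,0,0,0],[0,-0.15,-1,0,0,0,0]]'
python3 -m creep '[[0,-0.15,-1,0,0,0,0],[0,-0.15,-1,0,0,0,0],[0,0,-0.9,0,0,0,0],[0,0,0,0,0,0,0],[0,0,0,0,0,0,0]]'
python3 - <<'E'
from sc import *
s=r.get_state();c=capture("wrist");d=capture("scene");e=capture("side")
TP=np.array([(-114,-43,46),(-114,43,46),(121,43,46),(121,-43,46),(-110,-39,46),(-110,39,46),(85,39,10),(85,-39,10),(-110,-39,10),(-110,39,10)])/1000
TE=[(0,1),(1,2),(2,3),(3,0),(8,9),(9,6),(6,7),(7,8)]
ims=[]
for k,(u0,u1,v0,v1) in((c,(100,460,120,380)),(d,(150,260,140,290)),(e,(190,290,120,240))):
    im=k["frame"][:,:,::-1].copy();
    ims.append(cv2.resize(im[v0:v1,u0:u1],None,fx=400/(v1-v0)*.75,fy=400/(v1-v0)*.75,interpolation=3))
    save(k,"t4_%d.png"%len(ims))
cv2.imwrite("pics/o4.png",np.hstack(ims))
print([i.shape for i in ims]);np.save("s4.npy",{"s":s,"c":[{q:k[q] for q in("K","origin","rotation")} for k in(c,d,e)]},allow_pickle=True)
E
```

```text
time_s: 9.67
tcp_pos: [0.4669, -0.141, 0.1757]
eef_rot: [-179.8, 15.2, 170.5]
contact_force: [0.5, 0.1, -2.0]
gripper_width: 0.0158
gripper_force: 60.0
time_s: 10.08
tcp_pos: [0.4595, -0.2137, 0.1751]
eef_rot: [-179.7, 15.1, 170.3]
contact_force: [-0.4, -0.1, -1.3]
gripper_width: 0.0154
gripper_force: 60.0
[(300, 415, 3), (300, 220, 3), (300, 250, 3)]
```

View pics/o4.png

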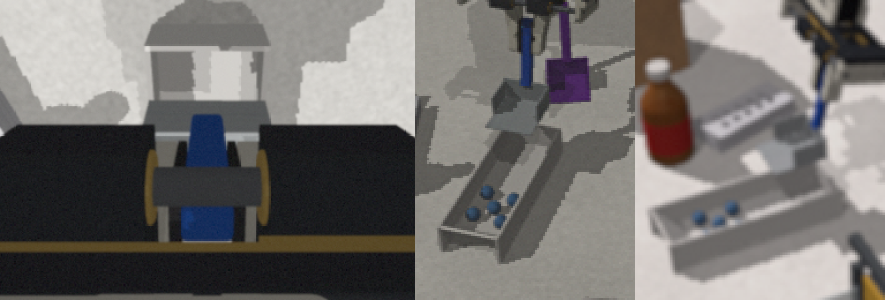

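```bash
python3 - <<'E'
from sc import *
D=np.load("s4.npy",allow_pickle=True).item();c,d,e=D["c"];s=D["s"]
f=lambda u,v:(100+u/1.1538,120+v/1.1538)
L=onz(c,*f(146,47),.046);Rr=onz(c,*f(270,47),.046);print(L,Rr,np.linalg.norm(L-Rr),np.degrees(np.arctan2(-(Rr-L)[0],(Rr-L)[1])))
m=(L+Rr)/2;print("tub mid from near rim",m+.114*np.array([np.cos(np.radians(-9.6)),np.sin(np.radians(-9.6)),0]))
L=onz(c,*f(163,26),0);Rr=onz(c,*f(255,26),0);print(L,Rr)
o,Rs=scoop_pose(s);print("scoop",o,Ro.from_matrix(Rs).as_euler("xyz",True))
for i in(4,5,2,3,7):print(i,(np.array(proj(c,o+Rs@PTS[i]))-[100,120])*1.1538)
S=lambda u,v:(150+u/2,140+v/2)   # scene panel, x offset 415
Z=lambda u,v:(190+u/2.5,120+v/2.5)
from fit import fit
obs=[(c,np.array(f(146,47)),(-114,-43,46)),(c,np.array(f(270,47)),(-114,43,46)),
 (d,np.array(S(440-415,228)),(121,-43,46)),(d,np.array(S(502-415,240)),(121,43,46)),(d,np.array(S(560-415,135)),(-114,43,46)),
 (e,np.array(Z(651-635,207)),(121,-43,46)),(e,np.array(Z(672-635,243)),(121,43,46))]
p,er=fit(obs,[.57,-.23,-.17]);print(p[:2],np.degrees(p[2]),np.round(er,1).tolist())
for w,(k,g,L) in {"d":(d,lambda u,v:S(u-415,v),[(486,191),(512,199),(493,207),(472,213),(498,221)]),"e":(e,lambda u,v:Z(u-635,v),[(699,218),(717,222),(733,208)])}.items():
  for q in L:
    X=onz(k,*g(*q),.02)[:2]-p[:2];print(w,np.round(Ro.from_euler("z",-p[2]).apply([*X,0])[:2]*1000))
E
```

```text
[ 0.45309261 -0.2554275   0.046     ] [ 0.46722105 -0.17225755  0.046     ] 0.08436144520478374 -9.6410486420822
tub mid from near rim [ 0.57256038 -0.23285416  0.046     ]
[ 0.45523308 -0.24856125  0.        ] [ 0.46723922 -0.17798563  0.        ]
scoop [ 0.5098351  -0.22268634  0.09948186] [-0.25365225 -0.07556092 -9.77397738]
4 [273.8755748  134.70605154]
5 [141.01542467 134.65170719]
2 [265.60157578 102.17198823]
3 [149.03018059 102.11960208]
7 [208.27751911 230.13127037]
[ 0.57293362 -0.23193885] -9.153222948855007 [[-0.9, 0.7], [1.2, -0.2], [-0.3, -1.8], [-0.7, -1.9], [0.6, -3.8], [-0.5, 0.6], [0.1, 1.6]]
d [ 18. -23.]
d [24. 18.]
d [46. -1.]
d [ 65. -24.]
d [70. 16.]
e [ 62. -25.]
e [44. -6.]
e [ 15. -22.]
```

```bash

python3 -m creep '[[0,0,0,-0.6,0,0,0],[0,0,0,-0.9,0,0,0],[0,0,0,-0.9,0,0,0],[0,0,0,-0.6,0,0,0],[0,0,0,-0.3,0,0,0],[0,0,0,0,0,0,0],[0,0,0,0,0,0,0]]'
for i in 1; do python3 -m creep '[[0,0,0,-0.06,0,0,0],[0,0,0,0,0,0,0]]';python3 -m creep '[[0,0,0,-0.06,0,0,0],[0,0,0,0,0,0,0]]'; done | grep -E "tcp|contact"
```

```text
time_s: 10.82
tcp_pos: [0.4604, -0.2122, 0.0933]
eef_rot: [-179.7, 15.1, 170.5]
contact_force: [0.3, -0.2, -1.0]
gripper_width: 0.0158
gripper_force: 60.0
tcp_pos: [0.4609, -0.2125, 0.0925]
contact_force: [-0.0, -0.5, -2.4]
tcp_pos: [0.4604, -0.2126, 0.0905]
contact_force: [-0.3, -0.3, -0.9]
```

```bash

for i in 1; do python3 -m creep '[[0,0,0,-0.06,0,0,0],[0,0,0,0,0,0,0]]';python3 -m creep '[[0,0,0,-0.06,0,0,0],[0,0,0,0,0,0,0]]';python3 -m creep '[[0,0,0,-0.04,0,0,0],[0,0,0,0,0,0,0]]'; done | grep -E "tcp|contact"
```

```text
tcp_pos: [0.46, -0.2127, 0.0885]
contact_force: [0.1, 0.4, -1.6]
tcp_pos: [0.4599, -0.2127, 0.0868]
contact_force: [0.3, 0.1, -1.0]
tcp_pos: [0.4601, -0.2127, 0.0861]
contact_force: [-0.7, -0.5, -0.6]
```

```bash

python3 -m creep '[[0,0.2,-0.035,-0.02,0,0,0],[0,0.4,-0.067,0,0,0,0],[0,0.4,-0.067,0,0,0,0],[0,0.4,-0.067,0,0,0,0],[0,0.4,-0.067,0,0,0,0],[0,0.4,-0.067,0,0,0,0],[0,0.4,-0.067,0,0,0,0],[0,0.4,-0.067,0,0,0,0]]'
python3 -m creep '[[0,0.4,-0.067,0,0,0,0],[0,0.4,-0.067,0,0,0,0],[0,0.25,-0.04,0,0,0,0],[0,0,0,0,0,0,0],[0,0,0,0,0,0,0]]'
python3 - <<'E'
from sc import *
s=r.get_state();o,Rs=scoop_pose(s);X=o[:2]-[.5725,-.2325];print(Ro.from_euler("z",9.6,degrees=True).apply([*X,0])*1000,o,Ro.from_matrix(Rs).as_euler("xyz",True))
for n in("scene","side"):
    c=capture(n);save(c,"p_"+n+".png")
    h=cv2.cvtColor(c["frame"],cv2.COLOR_RGB2HSV);m=((h[...,0]>95)&(h[...,0]<125)&(h[...,1]>70)&(h[...,2]>40)).astype(np.uint8)
    _,_,st,ce=cv2.connectedComponentsWithStats(m)
    for a,q in zip(st[1:],ce[1:]):
        if a[4]>6 and (150<q[0]<300):
            X=onz(c,*q,.023)[:2]-[.5725,-.2325];print(n,a[4],np.round(q),np.round(Ro.from_euler("z",9.6,degrees=True).apply([*X,0])[:2]*1000))
E
```

```text
time_s: 12.32
tcp_pos: [0.5352, -0.2257, 0.086]
eef_rot: [-179.7, 15.1, 170.5]
contact_force: [-8.8, -1.0, 11.0]
gripper_width: 0.0156
gripper_force: 60.0
time_s: 12.73
tcp_pos: [0.5627, -0.23, 0.086]
eef_rot: [-179.7, 15.2, 170.5]
contact_force: [1.4, -2.2, 1.4]
gripper_width: 0.0155
gripper_force: 60.0
[41.32176697  0.50504892  0.        ] [ 0.61332732 -0.2388932   0.01058171] [-0.27551411 -0.23378815 -9.59674464]
scene 204 [183.  11.] [-1655.  -746.]
scene 197 [194. 214.] [-71. -33.]
scene 161 [184. 250.] [75. -3.]
side 258 [234.   6.] [ -682. -1709.]
side 397 [297.   7.] [ -998. -1512.]
side 11 [236. 182.] [ -46. -114.]
side 49 [235. 197.] [-15. -42.]
side 62 [213. 208.] [ 73. -19.]
```

```bash

python3 -m creep '[[0,0.25,-0.04,0,0,0,0],[0,0.1,-0.017,0.03,0,0,0],[0,-0.09,0.015,-0.05,-1,-5.9,0],[0,-0.09,0.015,-0.06,-1,-5.9,0],[0,-0.09,0.015,-0.07,-1,-5.9,0],[0,0,0,0.05,0,0,0],[0,0,0,0.1,0,0,0],[0,0,0,0.1,0,0,0]]'
python3 - <<'E'
from sc import *
s=r.get_state();o,Rs=scoop_pose(s);X=o[:2]-[.5725,-.2325];print(Ro.from_euler("z",9.6,degrees=True).apply([*X,0])*1000,o,Ro.from_matrix(Rs).as_euler("xyz",True))
for n in("scene","side"):
    c=capture(n);save(c,"q_"+n+".png")
    h=cv2.cvtColor(c["frame"],cv2.COLOR_RGB2HSV);m=((h[...,0]>95)&(h[...,0]<125)&(h[...,1]>70)&(h[...,2]>40)).astype(np.uint8)
    _,_,st,ce=cv2.connectedComponentsWithStats(m)
    for a,q in zip(st[1:],ce[1:]):
        if a[4]>6 and (150<q[0]<300) and q[1]>150:
            X=onz(c,*q,.033)[:2]-[.5725,-.2325];print(n,a,np.round(q),np.round(Ro.from_euler("z",9.6,degrees=True).apply([*X,0])[:2]*1000))
A=cv2.imread("pics/q_scene.png")[190:290,140:240];B=cv2.imread("pics/q_side.png")[150:250,185:285]
cv2.imwrite("pics/q.png",cv2.resize(np.hstack([A,B]),None,fx=4,fy=4,interpolation=3))
E
```

```text
time_s: 13.5
tcp_pos: [0.5598, -0.2241, 0.0944]
eef_rot: [177.8, 27.8, 169.9]
contact_force: [4.9, -16.8, -9.1]
gripper_width: 0.0169
gripper_force: 58.9
[52.67451099  8.92565201  0.        ] [ 0.62592538 -0.2324838   0.03202443] [  2.02189705 -12.80385121  -9.50138888]
scene [191 193   9  36 212] [196. 211.] [-75. -29.]
scene [185 231  13  11 104] [191. 236.] [28. -0.]
scene [177 235   7   7  38] [180. 238.] [ 45. -26.]
side [231 173  12  28  87] [236. 189.] [-28. -64.]
side [217 198  14   8  73] [224. 202.] [ 33. -22.]
```

View pics/q.png

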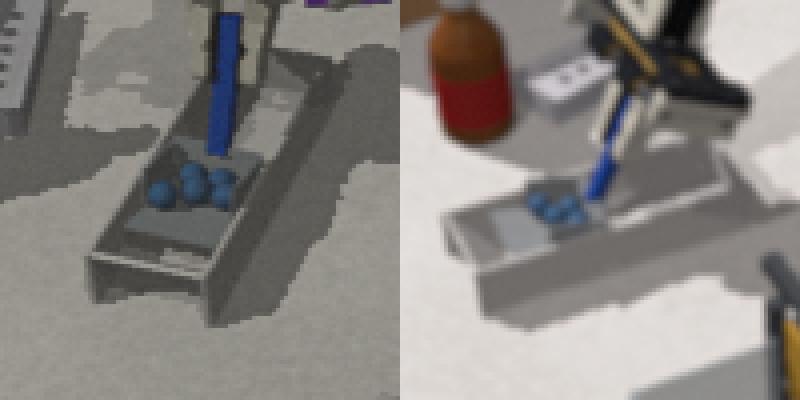

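```bash

python3 -m creep '[[0,0,0,0.04,0,0,0],[0,0,0,0,0,0,0]]'
python3 -c "
from sc import *
s=r.get_state();print(s['joints'],s['moment'])
o,Rs=scoop_pose(s);X=o[:2]-[.5725,-.2325];print(Ro.from_euler('z',9.6,degrees=True).apply([*X,0])*1000,o,Ro.from_matrix(Rs).as_euler('xyz',True))"
```

```text
time_s: 13.77
tcp_pos: [0.5597, -0.2243, 0.0952]
eef_rot: [177.8, 27.8, 169.9]
contact_force: [2.1, -17.2, -5.9]
gripper_width: 0.0167
gripper_force: 58.8
[  -2.7781205     9.78979103  -45.44392576    9.83871109   -7.05473317
 -106.24650302] [-6.63950742  2.15734376 -3.60270122]
[52.55291388  8.70017211  0.        ] [ 0.62576788 -0.23268585  0.03275433] [  2.01096534 -12.76692426  -9.51635382]
```

```bash

python3 -m creep '[[0,0,0,0.3,0.4,2.5,0],[0,0,0,0.3,0.4,2.5,0],[0,0,0,0.1,0,0,0],[0,0,0,0,0,0,0]]'
python3 -c "
from sc import *
s=r.get_state();print(s['joints'],s['moment'])
o,Rs=scoop_pose(s);X=o[:2]-[.5725,-.2325];print(Ro.from_euler('z',9.6,degrees=True).apply([*X,0])*1000,o,Ro.from_matrix(Rs).as_euler('xyz',True))"
```

```text
time_s: 14.1
tcp_pos: [0.5591, -0.2246, 0.1127]
eef_rot: [177.9, 22.6, 170.0]
contact_force: [-6.2, -18.4, -0.6]
gripper_width: 0.0164
gripper_force: 59.1
[ -2.89639226   9.48719416 -36.77395484   1.85039    -21.09566297
 -98.27156625] [-7.42086419  3.6004725  -3.15296904]
[46.09239744  8.22254086  0.        ] [ 0.61931818 -0.23207938  0.04444693] [ 1.92203917 -7.58225192 -9.44808966]
```

```bash

python3 -m creep '[[0,0,-0.15,0.05,0,0,0],[0,0,-0.15,0.05,0,0,0],[0,0,0,0,0,0,0]]'
python3 -c "
from sc import *
s=r.get_state();print(s['joints'],s['moment'])
o,Rs=scoop_pose(s);X=o[:2]-[.5725,-.2325];print(Ro.from_euler('z',9.6,degrees=True).apply([*X,0])*1000,o,Ro.from_matrix(Rs).as_euler('xyz',True))"
```

```text
time_s: 14.35
tcp_pos: [0.5613, -0.2306, 0.1161]
eef_rot: [177.8, 22.9, 170.0]
contact_force: [-0.1, -0.0, -1.9]
gripper_width: 0.0157
gripper_force: 59.9
[ -3.7643471    9.56121573 -35.69324319   0.60701006 -21.78088787
 -96.2663826 ] [ 0.12415594  1.60072775 -0.03371775]
[49.5942548  2.8976186  0.       ] [ 0.62188297 -0.23791373  0.0482474 ] [ 2.03468861 -7.87806305 -9.38385498]
```

```bash

python3 -m creep '[[0,0,0,0.3,-1,0.15,0],[0,0,0,0.5,-1,0.15,0],[0,0,0,0.7,0,0,0],[0,0,0,0.8,-0.3,-1.5,0],[0,0,0,0.8,-0.3,-1.5,0],[0,0,0,0.8,-0.3,-1.5,0],[0,0,0,0.8,-0.3,-1.5,0],[0,0,0,0.8,-0.3,-1.5,0]]'
python3 -m creep '[[0,0,0,0.8,0,0,0],[0,0,0,0.8,0,0,0],[0,0,0,0.8,0,0,0],[0,0,0,0.5,0,0,0],[0,0,0,0,0,0,0],[0,0,0,0,0,0,0]]'
python3 - <<'E'
from sc import *
s=r.get_state();print(s['joints'])
o,Rs=scoop_pose(s);X=o[:2]-[.5725,-.2325];print(o,Ro.from_matrix(Rs).as_euler('xyz',True))
for n in("scene","side"):
    c=capture(n);save(c,"l_"+n+".png")
    h=cv2.cvtColor(c["frame"],cv2.COLOR_RGB2HSV);m=((h[...,0]>95)&(h[...,0]<125)&(h[...,1]>70)&(h[...,2]>40)).astype(np.uint8)
    _,_,st,ce=cv2.connectedComponentsWithStats(m)
    print(n,[np.round(proj(c,o+Rs@p)).tolist() for p in PTS[[0,1,2,3,4,5]]])
    for a,q in zip(st[1:],ce[1:]):
        if a[4]>6 and (140<q[0]<300):print(n,a)
    for d in search_frame(c,"ball1"):print("ball",round(d["conf"],2),np.round(d["bbox"]).tolist())
E
```

```text
time_s: 15.02
tcp_pos: [0.5616, -0.2296, 0.2549]
eef_rot: [-179.7, 30.7, 171.1]
contact_force: [0.2, 0.3, -2.5]
gripper_width: 0.0156
gripper_force: 59.9
time_s: 15.52
tcp_pos: [0.5619, -0.2297, 0.3267]
eef_rot: [-179.7, 30.7, 171.1]
contact_force: [-0.5, 0.3, -3.2]
gripper_width: 0.0158
gripper_force: 59.9
[  -1.12707687   -6.24029833  -27.24789462    6.8206294   -38.80284749
 -102.03193774]
[ 0.63054264 -0.24091426  0.26764831] [ -0.27849626 -15.65675475  -8.9917317 ]
scene [[158.0, 175.0], [184.0, 180.0], [196.0, 170.0], [171.0, 166.0], [197.0, 157.0], [171.0, 153.0]]
scene [178   0   3  14  25]
scene [180 119  10  40 252]
scene [167 161  21  11 151]
ball 0.63 [167.0, 162.0, 175.0, 174.0]
ball 0.38 [174.0, 164.0, 180.0, 170.0]
side [[195.0, 143.0], [203.0, 154.0], [227.0, 153.0], [218.0, 142.0], [228.0, 143.0], [220.0, 132.0]]
side [222   0  23  17 259]
side [229 110   7  14  32]
side [223 125   9  16  59]
side [209 138  13   8  69]
```

```bash
python3 - <<'E'
from fit import *
S=capture("scene");D=capture("side");W=capture("wrist");s=r.get_state()
T=Ro.from_euler("xyz",s["eef_rot"],degrees=True).as_matrix();Ct=T.T@R(W);ct=T.T@(W["origin"]-s["tcp_pos"])
def cam(p,e):
    T=Ro.from_euler("xyz",e,degrees=True);return {"K":W["K"],"origin":np.array(p)+T.as_matrix()@ct,"rotation":Ro.from_matrix(T.as_matrix()@Ct).as_euler("xyz",True)}
W1=cam([.487,-.1245,.3565],[180,0,174.7]);W2=cam([.4537,.0216,.2079],[-179.6,15,171.9])
w=lambda u,v:np.array([u/1.4,v/1.4])
print(onz(W1,*w(641,169),.02),onz(W2,*w(547,153),.02))
a=lambda u,v:np.array([90+u/2.05,130+v/2.05]);b=lambda u,v:np.array([170+u/2.4,130+v/2.4])
o=[(W1,w(641,169),(-120,-87.5,20)),(W2,w(547,153),(-120,-87.5,20)),(S,a(436,326),(180,-87.5,10)),(S,a(573,348),(180,87.5,10)),(S,a(541,127),(71,0,258)),(D,b(240,478),(180,87.5,10)),(D,b(468,380),(-120,87.5,15)),(D,b(180,378),(180,-87.5,20)),(D,b(433,265),(-77,54,210)),(D,b(383,203),(-77,-54,210))]
p,e=fit(o,[.58,.19,-.1]);print(p[:2],np.degrees(p[2]));print(np.round(e,1).tolist())
for n,c in(("scene",S),("side",D)):
    for d in outline_of(c,"treadle_pad")[:2]:print(n,d["conf"],d["bbox"])
E
```

```text
[0.44752557 0.11892576 0.02      ] [0.44228674 0.12211316 0.02      ]
[0.57629641 0.19192063] -7.955041450467431
[[2.3, -1.9], [-0.3, 3.4], [-0.6, -0.8], [1.4, 1.0], [-3.5, -1.5], [0.6, 4.0], [1.3, 1.1], [-2.3, -1.4], [0.5, -3.5], [-0.5, -1.7]]
scene 0.82 [332.2, 224.7, 364.3, 238.5]
```

```bash

python3 -m creep '[[0,-0.18,0.2,0,0,0,0],[0,-0.18,0.4,0,0,0,0],[0,-0.18,0.6,0,0,0,0],[0,-0.18,0.8,0,0,0,0],[0,-0.18,0.85,0,0,0,0],[0,-0.18,0.85,0,0,0,0],[0,-0.18,0.85,0,0,0,0],[0,-0.18,0.85,0,0,0,0]]' | grep -E "tcp|rot|contact"
python3 -m creep '[[0,-0.18,0.85,0,0,0,0],[0,-0.18,0.85,0,0,0,0],[0,-0.18,0.85,0,0,0,0],[0,-0.18,0.85,0,0,0,0],[0,-0.18,0.85,0,0,0,0],[0,-0.18,0.85,0,0,0,0],[0,-0.18,0.85,0,0,0,0],[0,-0.18,0.85,0,0,0,0]]'| grep -E "tcp|rot|contact"
python3 -m creep '[[0,-0.18,0.85,0,0,0,0],[0,-0.18,0.85,0,0,0,0],[0,-0.18,0.85,0,0,0,0],[0,-0.18,0.85,0,0,0,0],[0,-0.18,0.8,0,0,0,0],[0,-0.18,0.6,0,0,0,0],[0,-0.18,0.4,0,0,0,0],[0,-0.18,0.3,0,0,0,0]]'| grep -E "tcp|rot|contact"
cat > w.py <<'E'
from sc import *
s=r.get_state();print(s["time_s"],np.round(s['joints'],1),s["tcp_pos"])
o,Rs=scoop_pose(s);print("scoop",np.round(o,4),Ro.from_matrix(Rs).as_euler('xyz',True))
L=o+Rs@[.0375,0,0];H=np.array([.572,.194,.163]);print("lip in hopper mm",Ro.from_euler("z",8.2,degrees=True).apply(L-H)*1000)
E
python3 w.py
```

```text
tcp_pos: [0.5251, -0.0943, 0.327]
eef_rot: [-179.7, 30.7, 171.1]
contact_force: [-0.2, -0.1, -2.5]
tcp_pos: [0.4891, 0.0758, 0.3271]
eef_rot: [-179.7, 30.7, 171.1]
contact_force: [0.6, -0.1, -2.0]
tcp_pos: [0.4776, 0.1936, 0.3431]
eef_rot: [-179.7, 27.7, 173.2]
contact_force: [0.2, -0.8, -2.5]
17.9667 [  61.8  -12.2  -37.5   30.8  -58.2 -173.6] [0.47764181 0.19363092 0.34308352]
scoop [0.5436 0.1853 0.2805] [ -0.31140538 -12.72729197  -6.84253683]
lip in hopper mm [  9.71160407 -11.79277588 125.81155017]
```

```bash

python3 -m creep '[[0,0,-0.15,0,0,0,5],[0,0,-0.15,0,0,0,5],[0,0,-0.15,0,0,0,5],[0,0,-0.15,0,0,0,5],[0,0,0,0,0,0,0]]'| grep -E "tcp|rot|contact"
python3 w.py
```

```text
tcp_pos: [0.4773, 0.1762, 0.3432]
eef_rot: [-179.7, 27.8, -166.6]
contact_force: [-0.4, -0.6, -1.1]
18.3833 [  55.6  -16.9  -38.5   24.5  -50.  -145.1] [0.47729265 0.17624668 0.34323945]
scoop [0.5421 0.1912 0.2808] [ -0.27214429 -12.7770323   13.32229653]
lip in hopper mm [  4.85367981   6.41640991 126.05672277]
```

```bash

python3 -m creep '[[0,0.14,0.03,-0.3,-0.73,3.1,0],[0,0.14,0.03,-0.3,-0.73,3.1,0],[0,0.14,0.03,-0.3,-0.73,3.1,0],[0,0.14,0.03,-0.3,-0.5,2,0],[0,0,0,0,0,0,0]]'| grep -E "tcp|rot|contact"
python3 w.py
```

```text
tcp_pos: [0.4927, 0.1811, 0.3115]
eef_rot: [-179.5, 15.9, -166.9]
contact_force: [0.9, -0.4, -2.4]
18.8 [  48.7   -6.7  -26.4   11.3  -58.  -130.7] [0.49270208 0.1811385  0.31153674]
scoop [0.5438 0.1923 0.2367] [-0.45261133 -0.88450063 12.93506922]
lip in hopper mm [ 7.26578514  7.75964253 74.26813766]
```

```bash

python3 -m creep '[[0,0.34,0.08,-0.3,-1.38,5.84,0],[0,0.34,0.08,-0.33,-1.38,5.84,0],[0,0.44,0.1,0.16,-1.46,6.16,0],[0,0.44,0.1,0.16,-1.46,6.16,0],[0,0.44,0.1,0.16,-1.46,6.16,0],[0,0.49,0.12,0,-1.46,6.16,0],[0,0.49,0.12,0,-1.46,6.16,0],[0,0.49,0.12,0,-1.46,6.16,0]]'| grep -E "tcp|rot|contact"
python3 -m creep '[[0,0,0,0,0,0,0],[0,0,0,0,0,0,0],[0,0,0,0,0,0,0]]'| grep -E "tcp|rot|contact"
python3 w.py
python3 - <<'E'
from sc import *
for n in("scene","side"):
    c=capture(n);save(c,"m_"+n+".png")
    for d in search_frame(c,"ball1"):print(n,"ball",round(d["conf"],2),np.round(d["bbox"]).tolist())
E
```

```text
tcp_pos: [0.5796, 0.2011, 0.3104]
eef_rot: [-179.3, -34.0, -167.0]
contact_force: [0.8, 0.8, -1.4]
tcp_pos: [0.5791, 0.2013, 0.3081]
eef_rot: [-179.3, -33.9, -167.0]
contact_force: [-0.2, -0.2, -0.3]
19.7167 [  31.2   34.7   30.1  -10.5 -117.8 -110.2] [0.57914361 0.20127543 0.30806669]
scoop [0.5566 0.1949 0.2198] [-0.92583251 48.88864236 12.70357778]
lip in hopper mm [ 7.64356836  7.52666845 28.59221049]
side ball 0.25 [307.0, 217.0, 340.0, 244.0]
```

```bash

python3 -m creep '[[0,0,0,0.5,0,0,0],[0,0,0,0.9,0,0,0],[0,0,0,0.9,0,0,0],[0,-0.5,-0.1,0.9,1.5,-6.2,0],[0,-0.5,-0.1,0.2,1.5,-6.2,0],[0,-0.5,-0.1,0,1.5,-6.2,0],[0,-0.5,-0.1,0,1.5,-6.2,0],[0,-0.5,-0.1,0,1.5,-6.2,0]]'| grep -E "tcp|rot|contact"
python3 -m creep '[[0,-0.8,-0.7,0,1.5,-6.2,0],[0,-0.8,-1,0,1.5,-6.2,0],[0,-0.8,-1,0,1,-4,0],[0,0,-1,0,0,0,0],[0,0,-1,0,0,0,0],[0,0,-1,0,0,0,0],[0,0,-1,0,0,0,0],[0,0,0,0,0,0,0]]'| grep -E "tcp|rot|contact"
python3 w.py
python3 - <<'E'
from sc import *
for n in("scene","side"):
    c=capture(n);save(c,"n_"+n+".png")
    h=cv2.cvtColor(c["frame"],cv2.COLOR_RGB2HSV);m=((h[...,0]>95)&(h[...,0]<125)&(h[...,1]>60)&(h[...,2]>30)).astype(np.uint8)
    _,_,st,ce=cv2.connectedComponentsWithStats(m)
    for a in st[1:]:
        if a[4]>4 :print(n,a)
    for d in search_frame(c,"ball1"):print(n,"ball",round(d["conf"],2),np.round(d["bbox"]).tolist())
A=cv2.imread("pics/n_scene.png")[120:310,140:400];B=cv2.imread("pics/n_side.png")[120:310,190:450]
cv2.imwrite("pics/n.png",cv2.resize(np.hstack([A,B]),None,fx=1.53,fy=1.53,interpolation=3))
E
```

```text
tcp_pos: [0.515, 0.1881, 0.3979]
eef_rot: [-179.9, -1.3, -166.7]
contact_force: [-0.5, 0.7, -0.2]
tcp_pos: [0.4539, 0.0177, 0.3971]
eef_rot: [-179.9, 15.3, -166.9]
contact_force: [0.0, 0.5, -2.0]
21.25 [  31.6  -15.7  -19.8    5.1  -71.4 -109.5] [0.45386925 0.01770879 0.39710903]
scoop [0.504  0.0293 0.3217] [-0.04823593 -0.30033358 13.13331406]
lip in hopper mm [  -8.87462914 -159.02755833  158.92701296]
scene [   0    0  103   38 1942]
scene [178   0  11  23 205]
scene [51 28  6  1  6]
scene [  57   28   56   68 2393]
scene [286  78   7  40 262]
scene [ 74 106  10  10  51]
side [222   0  23  17 266]
side [267   0  49  12 284]
side [355   0  20   9 101]
side [423  15   6  24  82]
side [ 335   21   47   57 1279]
side [306 111  10  37 182]
```

```bash
python3 - <<'E'
from sc import *
c=capture("wrist");save(c,"n_w.png")
for d in search_frame(c,"ball1"):
    b=d["bbox"];print("ball",round(d["conf"],2),np.round(b).tolist(),onz(c,(b[0]+b[2])/2,(b[1]+b[3])/2,.165))
f=lambda x,y,z:proj(c,[.577+.99*x+.1426*y,.193-.1426*x+.99*y,z])
print(f(-.075,-.052,.163),f(.067,-.052,.153),f(.067,.052,.153),f(-.075,.052,.173))
h=cv2.cvtColor(c["frame"],cv2.COLOR_RGB2HSV);m=((h[...,0]>95)&(h[...,0]<125)&(h[...,1]>60)&(h[...,2]>30)).astype(np.uint8)
_,_,st,ce=cv2.connectedComponentsWithStats(m)
for a in st[1:]:
    if a[4]>8 :print(a)
E
```

```text
[384.31123354 183.12747863] [329.19292624 269.66252123] [397.21981642 291.34955688] [465.54293244 216.6877766 ]
[ 260  217   39   48 1541]
[ 255  298   49   31 1400]
```

```bash
python3 -m creep '[[0,-0.6,0.5,0,0,0,0],[0,-0.7,0.6,0,0,-1,0],[0,-0.7,0.6,0,0,-1,0],[0,-0.7,0.6,0,0,-1,0],[0,-0.7,0.5,0,0,-1,0],[0,-0.6,0,0,0,-1,0],[0,0,0,0,0,0,0]]'| grep -E "tcp|rot|contact"
python3 - <<'E'
from sc import *
c=capture("wrist");save(c,"n_w.png")
for d in search_frame(c,"ball1"):
    b=d["bbox"];print("ball",round(d["conf"],2),np.round(b).tolist(),onz(c,(b[0]+b[2])/2,(b[1]+b[3])/2,.165))
f=lambda x,y,z:proj(c,[.577+.99*x+.1426*y,.193-.1426*x+.99*y,z])
print(f(-.075,-.052,.163),f(.067,-.052,.153),f(.067,.052,.153),f(-.075,.052,.173))
h=cv2.cvtColor(c["frame"],cv2.COLOR_RGB2HSV);m=((h[...,0]>95)&(h[...,0]<125)&(h[...,1]>60)&(h[...,2]>30)).astype(np.uint8)
_,_,st,ce=cv2.connectedComponentsWithStats(m)
for a in st[1:]:
    if a[4]>8 :print(a)
E
```

```text
tcp_pos: [0.354, 0.093, 0.3943]
eef_rot: [-178.8, 19.9, -166.0]
contact_force: [0.5, 0.0, -1.9]
[302.48717363 225.07488519] [262.99855913 292.33771404] [326.8269284  310.92318267] [377.61523952 255.06651692]
[ 260  217   39   48 1554]
[ 255  298   49   31 1417]
```

```bash
python3 -m creep '[[0,0.9,0,0,0,1,0],[0,1,0,0,0,1,0],[0,1,0,0,0,1,0],[0,1,0,0,0,1,0],[0,1,0,0,0,1,0],[0,1,0,0,0,0,0],[0,1,0,0,0,0,0],[0,0.9,0,0,0,0,0]]'| grep -E "tcp|rot|contact"
python3 -m creep '[[0,0,0,0,0,0,0],[0,0,0,0,0,0,0]]' >/dev/null
cat > look.py <<'E'
from sc import *
c=capture("wrist");save(c,"n_w2.png")
for d in search_frame(c,"ball1"):
    b=d["bbox"];print("ball",round(d["conf"],2),np.round(b).tolist(),onz(c,(b[0]+b[2])/2,(b[1]+b[3])/2,.165))
f=lambda x,y,z:proj(c,[.577+.99*x+.1426*y,.193-.1426*x+.99*y,z])
print(f(-.075,-.052,.163),f(.067,-.052,.153),f(.067,.052,.153),f(-.075,.052,.173))
h=cv2.cvtColor(c["frame"],cv2.COLOR_RGB2HSV);m=((h[...,0]>95)&(h[...,0]<125)&(h[...,1]>60)&(h[...,2]>30)).astype(np.uint8)
_,_,st,ce=cv2.connectedComponentsWithStats(m)
for a in st[1:]:
    if a[4]>8 :print(a)
E
python3 look.py
```

```text
tcp_pos: [0.5543, 0.0898, 0.3926]
eef_rot: [-179.8, 14.8, -166.9]
contact_force: [0.4, 0.3, -1.1]
ball 0.82 [343.0, 206.0, 360.0, 223.0] [0.63635368 0.19469234 0.165     ]
ball 0.73 [379.0, 207.0, 391.0, 218.0] [0.62507143 0.23175122 0.165     ]
ball 0.52 [361.0, 216.0, 377.0, 226.0] [0.64011797 0.21793088 0.165     ]
ball 0.51 [359.0, 200.0, 375.0, 218.0] [0.62509058 0.21009541 0.165     ]
ball 0.46 [318.0, 197.0, 333.0, 210.0] [0.62904067 0.16099401 0.165     ]
[355.92064225  82.40603683] [298.80915365 198.58590221] [377.19641818 226.05456702] [451.16543651 123.74549432]
[317 197  17  13 118]
[343 200  50  29 856]
[ 260  217   39   48 1539]
[ 255  298   48   30 1395]
```

```bash
python3 -m creep '[[0,-0.4,-0.8,0,0,0,0],[0,-0.4,-1,0,0,0,0],[0,-0.4,-1,0,0,0,0],[0,-0.4,-1,-0.5,0,0,0],[0,-0.4,-1,-1,0,0,0],[0,-0.2,-0.4,-1,0,0,0],[0,0,0,-1,0,0,0],[0,0,0,-1,0,0,0]]'| grep -E "tcp|rot|contact"
python3 -m creep '[[0,0,0,-1,0,0,0],[0,0,0,-1,0,0,0],[0,0,0,-1,0,0,0],[0,0,0,-1,0,0,0],[0,0,0,-1,0,0,0],[0,0,0,-1,0,0,0],[0,0,0,-0.7,0,0,0],[0,0,0,0,0,0,0]]'| grep -E "tcp|rot|contact"
python3 w.py
```

```text
tcp_pos: [0.4953, -0.0396, 0.2818]
eef_rot: [-179.9, 15.1, -166.8]
contact_force: [1.1, -0.3, -1.3]
tcp_pos: [0.4935, -0.0392, 0.1113]
eef_rot: [-179.9, 14.6, -166.8]
contact_force: [0.5, 0.0, -1.2]
24.5 [ 19.7   2.3 -43.3   3.5 -29.9 -99.3] [ 0.49349372 -0.03922267  0.11130425]
scoop [ 0.5428 -0.0278  0.0353] [-0.13332545  0.36638978 13.21367534]
lip in hopper mm [  37.64036711 -210.03530908 -127.90786549]
```

```bash
python3 -m creep '[[0,0,0,-0.7,0,-0.4,0],[0,0,0,-0.5,0,0,0],[0,0,0,0,0,0,0]]'| grep -E "tcp|contact"
python3 -m creep '[[0,0,0,-0.1,0,0,0],[0,0,0,0,0,0,0]]'| grep -E "tcp|contact"
python3 -m creep '[[0,0,0,-0.08,0,0,0],[0,0,0,0,0,0,0]]'| grep -E "tcp|contact"
```

```text
tcp_pos: [0.4952, -0.0388, 0.0837]
contact_force: [-1.1, -0.3, -1.6]
tcp_pos: [0.4969, -0.0383, 0.0831]
contact_force: [-0.7, -0.3, -1.2]
tcp_pos: [0.4967, -0.0384, 0.0807]
contact_force: [-0.8, -0.1, -1.3]
```

```bash
python3 -m creep '[[0,0,0,-0.04,0,0,0],[0,0,0,0,0,0,0]]'| grep -E "tcp|contact"; python3 w.py
```

```text
tcp_pos: [0.4962, -0.0385, 0.0791]
contact_force: [-0.1, 0.2, -1.9]
25.25 [  19.7    5.3  -46.5    4.9  -23.  -100.8] [ 0.49624195 -0.03854752  0.07906921]
scoop [ 0.5465 -0.027   0.0037] [-0.22507963 -0.33825501 13.22691038]
lip in hopper mm [  41.16734092 -208.72894227 -159.05333521]
```

```bash
python3 -m creep '[[0,0,0,-0.08,0,0,0],[0,0,0,0,0,0,0]]'| grep -E "tcp|contact"; python3 -m creep '[[0,0,0,-0.05,0,0,0],[0,0,0,0,0,0,0]]'| grep -E "tcp|contact"
```

```text
tcp_pos: [0.4965, -0.0387, 0.0774]
contact_force: [-2.2, -2.1, 6.1]
tcp_pos: [0.4965, -0.0389, 0.0768]
contact_force: [-8.8, -4.1, 16.4]
```

```bash
python3 -m creep '[[40,0,0,0.06,0,0,0],[40,0,0,0,0,0,0],[40,0,0,0,0,0,0],[40,0,0,0,0,0,0],[40,0,0,0,0,0,0]]'| grep -E "tcp|contact|width"; python3 -m creep '[[40,-0.13,-0.03,0.5,0,0,0],[40,-0.26,-0.06,0.96,0,0,0],[40,-0.26,-0.06,0.96,0,0,0],[40,-0.26,-0.06,0.96,0,0,0],[40,-0.26,-0.06,0.96,0,0,0],[40,0,0,0,0,0,0]]'| grep -E "tcp|contact|width"
python3 - <<'E'
from fit import *
c=capture("wrist");save(c,"z.png");S=capture("scene");save(S,"z_scene.png")
for d in search_frame(S,"scoop"):print(np.round(d["bbox"]).tolist(),round(d["conf"],2))
Y=Ro.from_euler("z",13.2,degrees=True)
P=[(37.5,-34,0),(37.5,34,0),(-37.5,-34,34),(-37.5,34,34),(-63,0,122.6)]
print([np.round(proj(S,Y.apply(np.array(m)/1000)+[.546,-.027,0])).tolist() for m in P])
E
```

```text
tcp_pos: [0.4961, -0.0385, 0.0769]
contact_force: [0.2, 0.5, -0.3]
gripper_width: 0.0388
tcp_pos: [0.4685, -0.045, 0.1903]
contact_force: [0.6, -0.2, 0.8]
gripper_width: 0.0401
[255.0, 187.0, 281.0, 246.0] 0.93
[278.0, 163.0, 312.0, 205.0] 0.67
[217.0, 143.0, 234.0, 192.0] 0.59
[[259.0, 247.0], [283.0, 245.0], [256.0, 220.0], [279.0, 218.0], [266.0, 189.0]]
```

```bash
python3 -m creep '[[0,-0.4,0,0.8,-1.15,4.87,0],[0,-0.4,0,0.8,-1.15,4.87,0],[0,-0.4,0,0.8,-1.15,4.87,0],[0,-0.4,0,0.5,0,0,6.9],[0,-0.4,0,0,0,0,6.9],[0,0,0.4,0,0,0,6.9],[0,0,0.4,0,0,0,6.9],[0,0,0.4,0,0,0,6.9]]' 20 | grep -E "tcp|rot|width"
python3 -m creep '[[0,0,0.4,0,0,0,6.9],[0,0,0.4,0,0,0,6.9],[0,0,0.4,0,0,0,6.9],[0,0,0.4,0,0,0,6.9],[0,0,0.4,0,0,0,6.9],[0,0,0.4,0,0,0,6.9],[0,0,0.4,0,0,0,6.9],[0,0,0.4,0,0,0,6.9]]' | grep -E "tcp|rot|width"
python3 -c "from h import *;print(r.get_state()['joints'])"
```

```text
tcp_pos: [0.4165, -0.0151, 0.2565]
eef_rot: [-179.8, 0.2, -131.9]
gripper_width: 0.0006
tcp_pos: [0.4165, 0.065, 0.2564]
eef_rot: [-179.9, 0.2, -76.7]
gripper_width: 0.0006
[ 35.73660175  -5.61536168 -26.12784489  -0.21389571 -69.33733521
 -22.33592812]
```

```bash
python3 -m creep '[[0,0,0.5,0,0,0,6.85],[0,0,0.6,0,0,0,6.85],[0,0,0.6,0,0,0,6.85],[0,0,0.6,0,0,0,6.85],[0,0,0.6,0,0,0,6.85],[0,0,0.6,0,0,0,6.85],[0,0,0.6,0,0,0,6.85],[0,0,0.6,0,0,0,6.85]]' | grep -E "tcp|rot|width"
python3 -m creep '[[0,-0.2,0.6,0,0,0,6.85],[0,-0.2,0.3,0,0,0,6.85],[0,-0.2,0,0,-1,-6.8,0],[0,-0.2,0,0,-1,-6.8,0],[0,-0.2,0,0,-1,-6.8,0],[0,0,0,0,0,0,0]]' | grep -E "tcp|rot|width"
python3 -c "from h import *;print(r.get_state()['joints'])"
```

```text
tcp_pos: [0.4165, 0.1827, 0.2563]
eef_rot: [-179.9, 0.4, -21.9]
gripper_width: 0.0004
tcp_pos: [0.3895, 0.1999, 0.2527]
eef_rot: [179.6, -19.2, -8.3]
gripper_width: 0.0005
[ 70.39065991 -13.31334797 -44.17832979  22.57180502 -57.72637848
  -0.67204868]
```

```bash
python3 -m creep '[[0,0.2,0.1,-0.6,-1,-6.9,0],[0,0.2,0.1,-0.8,-1,-6.9,0],[0,0.2,0.1,-0.8,-1,-6.9,0],[0,0.2,0.1,-0.8,0,0,0],[0,0,0,-0.6,0,0,0],[0,0,0,0,0,0,0],[0,0,0,0,0,0,0]]' | grep -E "tcp|rot|contact"
cat > d.py <<'E'
from sc import *
s=r.get_state();T=Ro.from_euler("xyz",s["eef_rot"],degrees=True)
p=Ro.from_euler("z",8.2,degrees=True).apply(s["tcp_pos"]-[.577,.193,0])*1000
z=Ro.from_euler("z",8.2,degrees=True).apply(T.as_matrix()[:,2]);print("t",s["time_s"],"tcp in doser",np.round(p,1),"tool z in doser",np.round(z,3),np.round(s["joints"],1),"F",np.round(s["contact_force"],1))
E
python3 d.py
```

```text
tcp_pos: [0.4239, 0.2341, 0.2141]
eef_rot: [177.7, -34.7, -8.9]
contact_force: [0.6, -0.6, -0.1]
t 29.7333 tcp in doser [-157.4   18.9  214.1] tool z in doser [ 0.568 -0.047 -0.822] [ 73.4  -6.8 -58.3  49.6 -48.3 -30.2] F [ 0.6 -0.6 -0.1]
```

```bash
cat > kin.py <<'E'
from h import *
from scipy.optimize import least_squares
J=np.array([[-51.446,20.546,.682,0,-70.136,-16.507],[7.918,.425,-7.717,0,-81.841,-103.42],[-2.778,9.790,-45.444,9.839,-7.055,-106.25],[-2.896,9.487,-36.774,1.850,-21.096,-98.27],[-3.764,9.561,-35.693,.607,-21.781,-96.27],[-1.127,-6.240,-27.248,6.821,-38.803,-102.03],[61.8,-12.2,-37.5,30.8,-58.2,-173.6],[55.6,-16.9,-38.5,24.5,-50,-145.1],[48.7,-6.7,-26.4,11.3,-58,-130.7],[31.2,34.7,30.1,-10.5,-117.8,-110.2],[31.6,-15.7,-19.8,5.1,-71.4,-109.5],[19.7,5.3,-46.5,4.9,-23,-100.8],[35.737,-5.615,-26.128,-.214,-69.337,-22.336],[70.39,-13.31,-44.18,22.57,-57.73,-.672],[73.4,-6.8,-58.3,49.6,-48.3,-30.2]])
X=np.array([[.2533,-.6256,.2266],[.487,-.1245,.3565],[.5597,-.2243,.0952],[.5591,-.2246,.1127],[.5613,-.2306,.1161],[.5619,-.2297,.3267],[.4776,.1936,.3431],[.4773,.1762,.3432],[.4927,.1811,.3115],[.5791,.2013,.3081],[.4539,.0177,.3971],[.4962,-.0385,.0791],[.4165,.065,.2564],[.3895,.1999,.2527],[.4239,.2341,.2141]])
EU=np.array([[-180,0,-157.952],[180,0,174.7],[177.8,27.8,169.9],[177.9,22.6,170],[177.8,22.9,170],[-179.7,30.7,171.1],[-179.7,27.7,173.2],[-179.7,27.8,-166.6],[-179.5,15.9,-166.9],[-179.3,-33.9,-167],[-179.9,15.3,-166.9],[-179.9,14.9,-166.8],[-179.9,.2,-76.7],[179.6,-19.2,-8.3],[177.7,-34.7,-8.9]])
def fk(q,p):
    a0,h,L1,L2,e,d,D,s4,s6,c6=p
    q1,q2,q3,q4,q5,q6=np.radians(q);f=q2-q3
    Rf=Ro.from_euler("ZY",[q1,f]) # x along the forearm
    el=np.array([a0+L1*np.sin(q2),-d,h+L1*np.cos(q2)])
    w=Ro.from_euler("Z",q1).apply(el)+Rf.apply([L2,0,e])
    Rt=Rf*Ro.from_euler("XYX",[s4*q4,-q5,s6*q6+c6])*Ro.from_matrix([[0,0,1],[0,1,0],[-1,0,0]])
    return w+D*Rt.as_matrix()[:,2],Rt
def res(p,s):
    p=np.r_[p[:7],s,p[7]];o=[]
    for q,x,e in zip(J,X,EU):
        t,Rt=fk(q,p);o+=list((t-x)*1000)+list(.3*(Rt.inv()*Ro.from_euler("xyz",e,degrees=True)).as_rotvec(True))
    return o
best=None
for s4 in(1,-1):
  for s6 in(1,-1):
    for c in(0,1.57,3.14,-1.57):
      s=least_squares(lambda p:res(p,[s4,s6]),[0,.4,.4,.4,0,.19,.3,c],loss="soft_l1")
      if best is None or s.cost<best[0]:best=(s.cost,np.r_[s.x[:7],s4,s6,s.x[7]])
P=best[1]
lo=np.array([-176,-82,-58,-173.5,-174.5,-.5,])
LO=np.array([-175,-81,-57.5,-173,-174,-172]);HI=np.array([175,121,71,95,-1,172])
def ik(x,Rt,q0):
    f=lambda q:np.r_[(fk(q,P)[0]-x)*1000,.3*(fk(q,P)[1].inv()*Rt).as_rotvec(True)*5]
    s=least_squares(f,np.clip(q0,LO+.1,HI-.1),bounds=(LO,HI));return s.cost,s.x
def toolR(lean,yaw=-8.2,half=0):
    # tool z leaning forward by lean, heading yaw
    return Ro.from_euler("z",yaw,degrees=True)*Ro.from_euler("y",-lean,degrees=True)*Ro.from_euler("x",180,degrees=True)*Ro.from_euler("z",180 if not half else 0,degrees=True)
def dos(x,y,z):
    c,s=np.cos(np.radians(-8.2)),np.sin(np.radians(-8.2));return np.array([.577+c*x-s*y,.193+s*x+c*y,z])
if __name__=="__main__":
    print(best[0],np.round(P,4));rr=np.array(res(np.r_[P[:7],P[9]],P[7:9])).reshape(-1,6);print(np.round(np.abs(rr).max(0),1))
    print(toolR(34.7).as_euler("xyz",True))
    rng=np.random.default_rng(0)
    for lean in(35,45,55,65):
      for half in(0,1):
        sols=[]
        for k in range(14):
            q0=J[k] if k<4 or k>12 else rng.uniform(LO,HI)
            c,q=ik(dos(-.068,0,.043),toolR(lean,half=half),q0)
            if c<2 and not any(np.abs(q-u).max()<3 for u in sols):sols.append(q)
        for q in sols:print(lean,half,np.round(q,0))
E
timeout 300 python3 kin.py
```

```text
647.9640440218482 [ 0.0331  0.1751  0.5478  0.4272  0.0499  0.191   0.337  -1.     -1.
  4.7124]
[24.2 70.1 75.3  0.   0.1  0.1]
[-180.    34.7  171.8]
35 1 [ 65.  13. -57.  78. -34. -55.]
```

```bash
python3 - <<'E'
s=open("kin.py").read()
i=s.index("def res");j=s.index("LO=np")
new='''def frames(q):
    q1,q2,q3,q4,q5,q6=np.radians(q)
    R1=Ro.from_euler("Z",q1);R2=R1*Ro.from_euler("Y",q2);R3=R1*Ro.from_euler("Y",q2-q3);R4=R3*Ro.from_euler("X",-q4);R5=R4*Ro.from_euler("Y",-q5)
    return R1,R2,R3,R4,R5,R5*Ro.from_euler("X",-q6+4.7124)*Ro.from_matrix([[0,0,1],[0,1,0],[-1,0,0]])
def cols(q): return np.hstack([f.as_matrix() for f in frames(q)[:5]])
A=np.vstack([cols(q) for q in J]);OFF=np.linalg.lstsq(np.vstack([A,np.eye(15)*.005]),np.r_[X.ravel(),np.zeros(15)],rcond=None)[0]
ERR=(A@OFF-X.ravel()).reshape(-1,3)*1000
P=None
def fk(q,p): return cols(q)@OFF,frames(q)[5]
'''
k=s.index("    print(best");k2=s.index("    print(toolR")
s=s[:s.index("def fk")]+new+s[j:k]+"    print(np.round(OFF.reshape(5,3),4));print(np.round(np.abs(ERR).max(1),1))\n"+s[k2:]
open("kin.py","w").write(s)
E
timeout 400 python3 kin.py
```

```text
[[ 9.000e-04  2.000e-04  1.999e-01]
 [-0.000e+00  2.000e-04  6.012e-01]
 [ 2.318e-01  2.000e-04 -6.000e-04]
 [ 2.318e-01 -9.600e-02 -2.000e-04]
 [ 3.780e-01 -9.600e-02 -5.000e-04]]
[0.2 1.4 0.2 0.2 0.2 0.3 0.2 0.4 0.5 0.4 0.2 0.3 0.3 0.2 0.2]
[-180.    34.7  171.8]
```

```bash
cat > ex.py <<'E'
from kin import *
rng=np.random.default_rng(1);S=[J[14],J[13],J[11],np.array([80,10,-50,-90,-40,120]),np.array([60,10,-50,90,-40,-60])]+[rng.uniform(LO,HI) for _ in range(6)]
for x in(-.082,-.07):
  for lean in(20,25,30,35,40,50):
    for half in(0,1):
      for yaw in(-8.2,):
        u=[]
        for q0 in S:
            c,q=ik(dos(x,0,.043),toolR(lean,yaw,half),q0)
            if c<1 and not any(np.abs(q-v).max()<3 for v in u):u.append(q)
        c0=min([ik(dos(x,0,.043),toolR(lean,yaw,half),q0)[0] for q0 in S[:2]]) if not u else 0
        print(x,lean,half,[np.round(v).tolist() for v in u],round(c0,1))
E
timeout 500 python3 ex.py
```

```text
-0.082 20 0 [] 59.8
-0.082 20 1 [] 11.1
-0.082 25 0 [] 164.7
-0.082 25 1 [] 64.1
-0.082 30 0 [] 322.1
-0.082 30 1 [] 156.5
-0.082 35 0 [] 50.0
-0.082 35 1 [] 281.7
-0.082 40 0 [] 97.2
-0.082 40 1 [] 431.4
-0.082 50 0 [] 298.3
-0.082 50 1 [] 763.6
-0.07 20 0 [] 52.9
-0.07 20 1 [] 7.4
-0.07 25 0 [] 153.4
-0.07 25 1 [] 54.3
-0.07 30 0 [] 306.5
-0.07 30 1 [] 140.3
-0.07 35 0 [] 47.1
-0.07 35 1 [] 259.2
-0.07 40 0 [] 92.2
-0.07 40 1 [] 403.3
-0.07 50 0 [] 287.6
-0.07 50 1 [] 728.3
```

```bash
cat > ex2.py <<'E'
from kin import *
from multiprocessing import Pool
import itertools
RD=Ro.from_euler("z",8.2,degrees=True)
def todos(p): return RD.apply(p-np.array([.577,.193,0]))*1000
g=np.linspace
BODY=np.array([(x,y,-z) for x in g(-39,39,5) for y in g(-97,97,9) for z in (66,85,110,150,200)])/1000
FING=np.array([(x,y,-z) for x in(-10,10) for y in(-23,23) for z in g(0,66,6)])/1000
def clear(x,Rt):
    b=todos(x+Rt.apply(BODY));m=1e9
    # solid: guard+hopper x>-78,|y|<84,20<z<215 ; plate x>-120,|y|<87.5,z<20
    d=np.maximum.reduce([-78-b[:,0],np.abs(b[:,1])-84,b[:,2]-215]);m=d.min()
    m=min(m,np.maximum.reduce([-120-b[:,0],np.abs(b[:,1])-88,b[:,2]-20]).min(),b[:,2].min())
    f=todos(x+Rt.apply(FING));i=f[:,0]>-82
    if i.any(): m=min(m,(73-np.abs(f[i,1])).min()+0,(146-f[i,2]).min())
    m=min(m,(f[:,2]-36).min()+6 if False else m)
    return m
def job(a):
    L,al,ro,x,y=a
    Rt=Ro.from_euler("ZY",[al-8.2,-L],degrees=True)*Ro.from_euler("XZ",[180,ro],degrees=True)
    # lift so that the lowest fingertip point sits at plate
    tips=Rt.apply(np.array([(u,v,0) for u in(-.0095,.0095) for v in(-.012,.012)]))
    X0=dos(x,y,.043-tips[:,2].min())
    m=clear(X0,Rt)
    if m<4: return None
    best=None
    for q0 in([70,5,-50,45,-40,-30],[70,5,-50,45,-40,90],[60,10,-45,-60,-40,60],[50,10,-45,10,-25,-120]):
        c,q=ik(X0,Rt,np.array(q0,float))
        if best is None or c<best[0]:best=(c,q)
        if c<.5:break
    return (best[0],m,a,X0,best[1])
if __name__=="__main__":
    G=[a for a in itertools.product((25,32,40,50,60),(-30,-15,0,15,30,45,60,75,90),range(-180,180,20),(-.083,-.07),(-.045,0,.045))]
    with Pool() as p: R_=[z for z in p.imap_unordered(job,G,8) if z]
    print(len(G),len(R_));R_.sort(key=lambda t:t[0])
    ok=[t for t in R_ if t[0]<1];print(len(ok))
    for t in sorted(ok,key=lambda t:-t[1])[:15]:print(round(t[1],1),t[2],np.round(t[3],3),np.round(t[4]).tolist())
    for t in R_[:8]:print(round(t[0],1),round(t[1],1),t[2],np.round(t[4]).tolist())
E
nproc; time timeout 560 python3 ex2.py
```

```text
4
4860 268
23
17.8 (50, 30, -140, -0.083, 0) [0.495 0.205 0.054] [-9.0, 15.0, -52.0, -133.0, -32.0, 28.0]
8.2 (50, 30, -160, -0.083, 0) [0.495 0.205 0.053] [-9.0, 16.0, -52.0, -133.0, -33.0, 49.0]
5.6 (40, 15, -180, -0.083, -0.045) [0.488 0.16  0.049] [2.0, 8.0, -44.0, -130.0, -4.0, 44.0]
5.4 (50, 30, -140, -0.07, 0) [0.508 0.203 0.054] [-8.0, 16.0, -50.0, -132.0, -31.0, 26.0]
5.4 (60, -30, -40, -0.083, 0.045) [0.501 0.249 0.056] [68.0, 32.0, -57.0, 74.0, -60.0, -50.0]
5.4 (60, -30, 140, -0.083, 0.045) [0.501 0.249 0.056] [68.0, 32.0, -57.0, 74.0, -60.0, 130.0]
4.9 (50, -30, -40, -0.083, 0.045) [0.501 0.249 0.054] [64.0, 27.0, -57.0, 73.0, -52.0, -42.0]
4.9 (50, -30, 140, -0.083, 0.045) [0.501 0.249 0.054] [64.0, 27.0, -57.0, 73.0, -52.0, 138.0]
4.9 (50, 30, -140, -0.083, -0.045) [0.488 0.16  0.054] [-13.0, 13.0, -50.0, -122.0, -31.0, 20.0]
4.9 (50, -30, 0, -0.083, 0.045) [0.501 0.249 0.05 ] [64.0, 27.0, -57.0, 73.0, -51.0, -83.0]
4.9 (50, -30, -180, -0.083, 0.045) [0.501 0.249 0.05 ] [64.0, 27.0, -57.0, 73.0, -51.0, 97.0]
4.9 (50, 30, -180, -0.083, -0.045) [0.488 0.16  0.05 ] [-14.0
[... 276 characters left out ...]
[60.0, 22.0, -55.0, 68.0, -43.0, 148.0]
0.0 4.9 (50, 30, -180, -0.083, -0.045) [-14.0, 15.0, -51.0, -123.0, -33.0, 63.0]
0.0 5.4 (60, -30, -40, -0.083, 0.045) [68.0, 32.0, -57.0, 74.0, -60.0, -50.0]
0.0 5.4 (50, 30, -140, -0.07, 0) [-8.0, 16.0, -50.0, -132.0, -31.0, 26.0]
0.0 4.4 (40, -30, 140, -0.083, 0.045) [60.0, 22.0, -55.0, 68.0, -43.0, 148.0]
0.0 4.9 (50, -30, -40, -0.083, 0.045) [64.0, 27.0, -57.0, 73.0, -52.0, -42.0]
0.0 5.4 (60, -30, 140, -0.083, 0.045) [68.0, 32.0, -57.0, 74.0, -60.0, 130.0]
0.0 4.1 (50, 45, 60, -0.083, 0.045) [3.0, 15.0, -40.0, -109.0, -27.0, 165.0]
0.0 4.1 (50, 45, 60, -0.083, 0) [-2.0, 14.0, -41.0, -103.0, -30.0, 162.0]
real	0m27.671s
user	1m41.923s
sys	0m0.173s
```

```bash
cat > ex3.py <<'E'
from ex2 import *
import ex2
def job2(a):
    L,al,ro,x,y=a
    Rt=Ro.from_euler("ZY",[al-8.2,-L],degrees=True)*Ro.from_euler("XZ",[180,ro],degrees=True)
    tips=Rt.apply(np.array([(u,v,0) for u in(-.0095,.0095) for v in(-.012,.012)]))
    X0=dos(x,y,.042-tips[:,2].min());m=clear(X0,Rt)
    if m<8: return None
    b=min((ik(X0,Rt,np.array(q0,float)) for q0 in([-9,15,-50,-130,-32,30],[0,12,-45,-150,-20,40])),key=lambda t:t[0])
    if b[0]>.5:return None
    q=b[1];return (min(m,20)-2*max(0,q[4]+12)-max(0,-53-q[2]),m,a,X0,q)
if __name__=="__main__":
    G=list(itertools.product((40,45,50,55,60),(0,8,15,22,30,38),range(-200,-100,10),(-.083,-.075,-.068),(-.035,-.015,0,.02)))
    with Pool() as p: R_=[z for z in p.imap_unordered(job2,G,8) if z]
    R_.sort(key=lambda t:-t[0]);print(len(R_))
    for t in R_[:14]:print(np.round(t[:2],1),t[2],np.round(t[3],3),np.round(t[4]).tolist())
    for t in [t for t in R_ if t[2][3]>-.08][:8]:print(np.round(t[:2],1),t[2],np.round(t[3],3),np.round(t[4]).tolist())
E
timeout 560 python3 ex3.py
```

```text
110
[18.5 18.5] (45, 22, -150, -0.083, -0.015) [0.493 0.19  0.052] [-5.0, 12.0, -52.0, -140.0, -21.0, 36.0]
[18.5 18.5] (45, 22, -150, -0.083, 0) [0.495 0.205 0.052] [-4.0, 13.0, -53.0, -145.0, -23.0, 41.0]
[18.4 18.4] (50, 30, -140, -0.083, -0.015) [0.493 0.19  0.053] [-11.0, 15.0, -51.0, -129.0, -32.0, 26.0]
[17.8 17.8] (50, 30, -140, -0.083, 0) [0.495 0.205 0.053] [-9.0, 16.0, -52.0, -133.0, -33.0, 29.0]
[17.7 17.8] (50, 30, -140, -0.083, 0.02) [0.498 0.225 0.053] [-7.0, 17.0, -53.0, -138.0, -33.0, 32.0]
[16.8 18.5] (45, 22, -150, -0.083, 0.02) [0.498 0.225 0.052] [-2.0, 14.0, -55.0, -152.0, -25.0, 46.0]
[14.9 14.9] (50, 30, -140, -0.083, -0.035) [0.49  0.17  0.053] [-13.0, 14.0, -51.0, -124.0, -32.0, 22.0]
[14.5 14.5] (40, 15, -160, -0.083, -0.015) [0.493 0.19  0.05 ] [-3.0, 10.0, -53.0, -154.0, -14.0, 52.0]
[14.1 14.1] (45, 22, -150, -0.083, -0.035) [0.49  0.17  0.052] [-6.0, 10.0, -50.0, -132.0, -19.0, 28.0]
[13.8 13.8] (55, 38, -140, -0.083, -0.015) [0.493 0.19  0.054] [-17.0, 20.0, -51.0, -120.0, -43.0, 30.0]
[13.7 13.7] (50, 38, -130, -0.083, -0.035) [0.49  0.17  0.054] [-9.
[... 462 characters left out ...]
] (45, 22, -150, -0.075, -0.015) [0.501 0.189 0.052] [-5.0, 12.0, -50.0, -139.0, -20.0, 34.0]
[10.5 10.5] (45, 22, -150, -0.075, -0.035) [0.498 0.169 0.052] [-6.0, 11.0, -48.0, -131.0, -18.0, 27.0]
[10.5 10.5] (45, 22, -150, -0.075, 0) [0.503 0.204 0.052] [-4.0, 13.0, -52.0, -144.0, -22.0, 39.0]
[10.4 10.4] (50, 30, -140, -0.075, 0) [0.503 0.204 0.053] [-9.0, 16.0, -51.0, -132.0, -32.0, 28.0]
[10.1 10.5] (45, 22, -150, -0.075, 0.02) [0.506 0.223 0.052] [-2.0, 14.0, -53.0, -151.0, -24.0, 45.0]
[9.8 9.8] (50, 30, -140, -0.075, -0.035) [0.498 0.169 0.053] [-12.0, 14.0, -49.0, -124.0, -31.0, 21.0]
[9.8 9.8] (50, 30, -140, -0.075, 0.02) [0.506 0.223 0.053] [-7.0, 17.0, -52.0, -137.0, -32.0, 31.0]
```

```bash
cat > path.py <<'E'
from ex2 import *
Rt=Ro.from_euler("ZY",[30-8.2,-50],degrees=True)*Ro.from_euler("XZ",[180,-140],degrees=True)
def rep(q):
    x,T=fk(q,P);b=x+T.apply(BODY);f=x+T.apply(FING);return np.round(x,3),"clear",round(clear(x,T)),"minz",round(min(b[:,2].min(),f[:,2].min()),3),"y",np.round([b[:,1].min(),b[:,1].max()],2)
if __name__=="__main__":
    q=np.array([-10,15,-50,-129,-31,25.])
    for X0 in((.501,.189,.053),(.501,.189,.1),(.45,.195,.16),(.45,.195,.22),(.45,.15,.25)):
        c,q=ik(np.array(X0),Rt,q);print(X0,round(c,2),np.round(q,1),rep(q))
    qc=r.get_state()["joints"];qB=q
    for t in np.linspace(0,1,9):
        k=qc*(1-t)+qB*t;k[1]-=25*np.sin(np.pi*t);print(np.round(t,2),np.round(k),rep(k))
E
python3 path.py
```

```text
(0.501, 0.189, 0.053) 0.0 [ -10.2   15.3  -50.3 -128.8  -31.4   25.1] (array([0.501, 0.189, 0.053]), 'clear', 10, 'minz', np.float64(0.025), 'y', array([0.03, 0.27]))
(0.501, 0.189, 0.1) 0.0 [   6.3    3.6  -40.9 -106.4  -12.3  -13.1] (array([0.501, 0.189, 0.1  ]), 'clear', 10, 'minz', np.float64(0.072), 'y', array([0.03, 0.27]))
(0.45, 0.195, 0.16) 35.5 [ 20.1  -9.1 -43.7 -96.2  -1.  -32.8] (array([0.45 , 0.195, 0.159]), 'clear', 62, 'minz', np.float64(0.12), 'y', array([0.04, 0.27]))
(0.45, 0.195, 0.22) 177.23 [ 19.5 -16.1 -43.9 -97.9  -1.  -30.9] (array([0.451, 0.196, 0.217]), 'clear', 63, 'minz', np.float64(0.166), 'y', array([0.03, 0.27]))
(0.45, 0.15, 0.25) 254.51 [ 19.9 -20.4 -42.9 -59.5 -14.6 -71.3] (array([0.452, 0.148, 0.247]), 'clear', 59, 'minz', np.float64(0.194), 'y', array([-0.04,  0.21]))
0.0 [ 73.  -7. -58.  50. -48. -30.] (array([0.424, 0.234, 0.215]), 'clear', 81, 'minz', np.float64(0.208), 'y', array([0.14, 0.36]))
0.12 [ 67. -18. -56.  36. -44. -35.] (array([0.415, 0.179, 0.237]), 'clear', 88, 'minz', np.float64(0.227), 'y', array([0.07, 0.28]))
0.25 [ 60. -28. -
[... 230 characters left out ...]
, array([0.  , 0.15]))
0.5 [ 47. -39. -51.  -5. -31. -51.] (array([0.367, 0.135, 0.297]), 'clear', 119, 'minz', np.float64(0.28), 'y', array([-0.03,  0.15]))
0.62 [ 40. -38. -49. -19. -27. -56.] (array([0.368, 0.143, 0.306]), 'clear', 110, 'minz', np.float64(0.294), 'y', array([-0.06,  0.18]))
0.75 [ 33. -35. -47. -32. -23. -61.] (array([0.384, 0.152, 0.301]), 'clear', 94, 'minz', np.float64(0.29), 'y', array([-0.05,  0.19]))
0.88 [ 27. -28. -45. -46. -19. -66.] (array([0.413, 0.156, 0.281]), 'clear', 77, 'minz', np.float64(0.243), 'y', array([-0.04,  0.2 ]))
1.0 [ 20. -20. -43. -60. -15. -71.] (array([0.452, 0.148, 0.247]), 'clear', 59, 'minz', np.float64(0.194), 'y', array([-0.04,  0.21]))
```

```bash
cat > ex4.py <<'E'
from ex2 import *
TIP=np.array([(u,v,0) for u in(-.0095,.0095) for v in(-.011,.011)])
def job3(a):
    L,al,ro,x,y=a
    Rt=Ro.from_euler("ZY",[al-8.2,-L],degrees=True)*Ro.from_euler("XZ",[180,ro],degrees=True)
    t=Rt.apply(TIP);i=t[:,2].argmin();X0=dos(x,y,.0415)-t[i]   # low corner at doser (x,y)
    m=clear(X0,Rt)
    if m<6: return None
    Q=[]
    for q0 in([-9,15,-50,-130,-32,30],[0,12,-45,-105,-20,0],[5,10,-40,-100,-30,160],[5,10,-40,-100,-30,-100],[68,30,-55,74,-60,-50]):
        c,q=ik(X0,Rt,np.array(q0,float))
        if c<.3:
            c2,q2=ik(X0+[0,0,.05],Rt,q)
            if c2<.3:Q.append((min(m,14)-max(0,q[4]+25)*.5-max(0,q2[4]+22)-2*max(0,-55-min(q[2],q2[2])),round(m,1),a,np.round(X0,3),np.round(q).tolist(),np.round(q2).tolist()))
    return max(Q,key=lambda t:t[0]) if Q else None
if __name__=="__main__":
    G=list(itertools.product((45,52,60,67),(-30,-15,0,15,25,35,45,55,65),range(-180,180,15),(-.078,-.07),(-.05,-.025,0,.025)))
    with Pool() as p: R_=[z for z in p.imap_unordered(job3,G,8) if z]
    R_.sort(key=lambda t:-t[0]);print(len(R_))
    for t in R_[:14]:print(round(t[0],1),*t[1:])
E
timeout 570 python3 ex4.py
```

```text
7
8.2 8.2 (67, 45, 15, -0.078, -0.025) [0.495 0.189 0.053] [-28.0, 41.0, -52.0, -116.0, -68.0, -103.0] [-25.0, 25.0, -50.0, -112.0, -60.0, -120.0]
8.2 8.2 (67, 45, -165, -0.078, -0.025) [0.495 0.189 0.053] [-28.0, 41.0, -52.0, -116.0, -68.0, 77.0] [-25.0, 25.0, -50.0, -112.0, -60.0, 60.0]
7.0 7.0 (52, 35, -180, -0.078, -0.05) [0.493 0.167 0.049] [-16.0, 17.0, -49.0, -118.0, -37.0, 63.0] [-2.0, 4.0, -43.0, -102.0, -23.0, 32.0]
6.8 11.8 (60, 35, -150, -0.078, -0.025) [0.5   0.187 0.053] [-24.0, 33.0, -57.0, -129.0, -60.0, 60.0] [-17.0, 14.0, -52.0, -121.0, -45.0, 36.0]
6.8 11.8 (60, 35, 30, -0.078, -0.025) [0.5   0.187 0.053] [-24.0, 33.0, -57.0, -129.0, -60.0, -120.0] [-17.0, 14.0, -52.0, -121.0, -45.0, -144.0]
3.8 6.1 (60, 35, 0, -0.078, -0.025) [0.505 0.172 0.05 ] [-26.0, 33.0, -56.0, -127.0, -59.0, -91.0] [-19.0, 15.0, -51.0, -119.0, -45.0, -115.0]
1.5 6.5 (52, 25, -180, -0.07, -0.05) [0.503 0.166 0.049] [-18.0, 21.0, -57.0, -138.0, -43.0, 80.0] [-7.0, 5.0, -48.0, -123.0, -22.0, 50.0]
```

```bash
cat > ex5.py <<'E'
from ex4 import *
O=OFF.reshape(5,3)
def links(q):
    F=frames(q);p=np.cumsum([f.apply(o) for f,o in zip(F,O)],0);return p
if __name__=="__main__":
    rng=np.random.default_rng(3)
    G=[(rng.uniform(58,74),rng.uniform(32,52),rng.uniform(-15,45),rng.uniform(-.079,-.068),rng.uniform(-.04,.01)) for _ in range(1500)]
    import ex4
    def j(a): return ex4.job3(a)
    with Pool() as p: R_=[z for z in p.imap_unordered(job3,G,8) if z]
    R_.sort(key=lambda t:-t[0]);print(len(R_))
    for t in R_[:5]:
        print(round(t[0],1),t[1],np.round(t[2],3),*t[3:]);print(np.round(links(np.array(t[4])),3).tolist())
E
timeout 570 python3 ex5.py
```

```text
97
12.6 12.6 [ 7.2463e+01  4.6020e+01  2.6670e+00 -7.5000e-02 -3.4000e-02] [0.493 0.18  0.051] [-32.0, 50.0, -51.0, -113.0, -77.0, -82.0] [-30.0, 36.0, -51.0, -111.0, -71.0, -96.0]
[[0.001, -0.0, 0.2], [0.391, -0.244, 0.586], [0.354, -0.22, 0.359], [0.262, -0.119, 0.148], [0.495, 0.18, 0.055]]
12.6 12.6 [ 7.1402e+01  4.4009e+01  1.2253e+01 -7.7000e-02 -3.2000e-02] [0.494 0.182 0.053] [-32.0, 51.0, -53.0, -116.0, -77.0, -89.0] [-30.0, 35.0, -52.0, -113.0, -70.0, -105.0]
[[0.001, -0.0, 0.2], [0.397, -0.248, 0.578], [0.349, -0.218, 0.353], [0.253, -0.108, 0.149], [0.495, 0.181, 0.049]]
12.5 12.5 [ 6.7787e+01  4.3045e+01  7.8040e+00 -7.9000e-02 -3.4000e-02] [0.492 0.181 0.052] [-31.0, 45.0, -54.0, -117.0, -72.0, -90.0] [-27.0, 28.0, -52.0, -113.0, -63.0, -108.0]
[[0.001, -0.0, 0.2], [0.365, -0.219, 0.625], [0.334, -0.2, 0.396], [0.253, -0.1, 0.181], [0.491, 0.182, 0.054]]
12.5 12.8 [ 6.2199e+01  3.8901e+01  2.0780e+01 -7.9000e-02 -3.5000e-02] [0.496 0.179 0.053] [-27.0, 35.0, -55.0, -122.0, -62.0, -110.0] [-21.0, 17.0, -51.0, -115.0, -51.0, -133.0]
[[0.001, -0.0, 0.2], [0.308, -0.157, 0.692], [0.308, -0.156, 0.461], [0.258, -0.074, 0.229], [0.495, 0.181, 0.052]]
12.4 12.4 [ 6.5047e+01  4.2377e+01  1.6182e+01 -7.9000e-02 -3.6000e-02] [0.494 0.178 0.053] [-29.0, 39.0, -53.0, -117.0, -66.0, -104.0] [-25.0, 22.0, -50.0, -112.0, -57.0, -124.0]
[[0.001, -0.0, 0.2], [0.332, -0.184, 0.667], [0.324, -0.179, 0.435], [0.264, -0.096, 0.207], [0.492, 0.18, 0.051]]
```

```bash
python3 - <<'E'
from h import *
W=capture("wrist");S=capture("scene");D=capture("side");s=r.get_state()
T=Ro.from_euler("xyz",s["eef_rot"],degrees=True).as_matrix();Ct=T.T@R(W);ct=T.T@(W["origin"]-s["tcp_pos"])
def cam(p,e):
    T=Ro.from_euler("xyz",e,degrees=True);return {"K":W["K"],"origin":np.array(p)+T.as_matrix()@ct,"rotation":Ro.from_matrix(T.as_matrix()@Ct).as_euler("xyz",True)}
W1=cam([.487,-.1245,.3565],[180,0,174.7])
for n,l in(("purple2",[(557,117),(588,45),(490,88)]),("purple1",[(280,97),(347,75)]),("yellow",[(740,82),(698,35)])):
    print(n,[np.round(onz(W1,u/1.4,v/1.4,0.002)[:2],3).tolist() for u,v in l])
a=lambda u,v:np.array([90+u/2.05,130+v/2.05]);b=lambda u,v:np.array([170+u/2.4,130+v/2.4])
print("p2 handle top scene",onz(S,*a(382,58),.123),"side",onz(D,*b(397,128),.123))
print("p1 handle top",onz(S,*a(276,25),.123),onz(D,*b(357,50),.123))
print("yellow handle top side",onz(D,*b(475,224),.123),[np.round(onz(D,*b(u,v),.002)[:2],3).tolist() for u,v in((545,325),(490,315),(552,290))])
E
```

```text
purple2 [[0.394, 0.047], [0.333, 0.077], [0.363, -0.016]]
purple1 [[0.353, -0.216], [0.339, -0.15]]
yellow [[0.379, 0.221], [0.334, 0.178]]
p2 handle top scene [ 0.32802679 -0.02899079  0.123     ] side [ 0.32108584 -0.02500025  0.123     ]
p1 handle top [ 0.25488617 -0.20047491  0.123     ] [ 0.2504695  -0.19871774  0.123     ]
yellow handle top side [0.36702858 0.17645984 0.123     ] [[0.326, 0.273], [0.368, 0.22], [0.276, 0.234]]
```

```bash
cat > ex6.py <<'E'
from ex5 import *
def quad(c,z): 
    c=np.array(c);return [np.r_[c[0]+(c[1]-c[0])*u+(c[2]-c[0])*v,zz] for u in g(0,1,5) for v in g(0,1,5) for zz in(.0,z)]
def seg(a,b,n=8): return [np.array(a)+(np.array(b)-np.array(a))*t for t in g(0,1,n)]
OB=np.array(quad([(.394,.047),(.333,.077),(.363,-.016)],.036)+seg((.332,-.001,.026),(.322,-.027,.125))+quad([(.326,.273),(.375,.222),(.276,.234)],.036)+seg((.35,.2,.026),(.367,.176,.125))+quad([(.583,.016),(.567,-.052),(.51,.027)],.036)+seg((.51,-.036,.026),(.485,-.042,.125)))
def segd(a,b):
    d=b-a;t=np.clip((OB-a)@d/(d@d),0,1);return np.linalg.norm(OB-a-t[:,None]*d,axis=1).min()
def obs(q):
    x,T=fk(q,P);l=T.inv().apply(OB-x)
    dx=np.maximum(np.abs(l[:,0])-.039,0);dy=np.maximum(np.abs(l[:,1])-.097,0);dz=np.maximum(np.maximum(l[:,2]+.066,-.2-l[:,2]),0)
    w=links(q);fl=w[3];m=min(np.sqrt(dx**2+dy**2+dz**2).min(),segd(fl,x-T.as_matrix()[:,2]*.2)-.05,segd(w[2],w[3])-.06,segd(w[1],w[2])-.07)
    return 1000*m,1000*min(fl[2]-.06,9)
def job4(a):
    L,al,ro,x,y=a
    Rt=Ro.from_euler("ZY",[al-8.2,-L],degrees=True)*Ro.from_euler("XZ",[180,ro],degrees=True)
    t=Rt.apply(TIP);i=t[:,2].argmin();X0=dos(x,y,.0415)-t[i]
    m=clear(X0,Rt)
    if m<5: return None
    l=Rt.inv().apply(OB-X0)
    if ((np.abs(l[:,0])<.045)&(np.abs(l[:,1])<.103)&(l[:,2]<-.06)&(l[:,2]>-.2)).any():return None
    Q=[]
    for q0 in([-9,15,-50,-130,-32,30],[0,12,-45,-105,-20,0],[5,10,-40,-100,-30,160],[-5,15,-50,-110,-40,-100],[68,30,-55,74,-60,-50],[68,30,-55,74,-60,120]):
        c,q=ik(X0,Rt,np.array(q0,float))
        if c<.3:
            ob=min(obs(q));c2,q2=ik(X0+[0,0,.05],Rt,q)
            if c2<.3 and ob>5:Q.append((min(m,ob,14)-max(0,q[4]+15)*.5-max(0,q2[4]+12)-2*max(0,-56-min(q[2],q2[2])),round(m,1),round(ob),np.round(a,3),np.round(X0,3),np.round(q).tolist(),np.round(q2).tolist()))
    return max(Q,key=lambda t:t[0]) if Q else None
if __name__=="__main__":
    rng=np.random.default_rng(5)
    G=[(rng.uniform(38,75),rng.uniform(-50,75),rng.uniform(-180,180),rng.uniform(-.08,-.066),rng.uniform(-.055,.055)) for _ in range(40000)]
    with Pool() as p: R_=[z for z in p.imap_unordered(job4,G,16) if z]
    R_.sort(key=lambda t:-t[0]);print(len(R_))
    for t in R_[:12]:print(round(t[0],1),*t[1:])
E
time timeout 575 python3 ex6.py
```

```text
87
14.0 14.8 29 [ 6.05430e+01 -3.45880e+01  1.56396e+02 -7.90000e-02  3.80000e-02] [0.504 0.233 0.053] [67.0, 34.0, -55.0, 69.0, -61.0, 115.0] [69.0, 29.0, -54.0, 65.0, -63.0, 121.0]
14.0 14.0 22 [ 7.3157e+01 -3.3017e+01 -1.2485e+01 -7.7000e-02  3.9000e-02] [0.503 0.234 0.053] [71.0, 42.0, -55.0, 70.0, -70.0, -85.0] [72.0, 37.0, -55.0, 67.0, -72.0, -79.0]
13.5 13.5 16 [ 7.0054e+01 -4.8800e+01 -1.8290e+00 -7.6000e-02  3.7000e-02] [0.5   0.232 0.051] [71.0, 44.0, -42.0, 50.0, -73.0, -85.0] [72.0, 39.0, -41.0, 49.0, -76.0, -81.0]
12.6 12.6 28 [ 5.9503e+01 -3.7020e+01 -2.2476e+01 -8.0000e-02  3.5000e-02] [0.503 0.229 0.053] [68.0, 34.0, -54.0, 66.0, -61.0, -65.0] [69.0, 29.0, -52.0, 61.0, -63.0, -59.0]
12.4 12.4 29 [ 6.53480e+01 -3.47760e+01  1.60605e+02 -7.20000e-02  3.50000e-02] [0.51  0.229 0.053] [68.0, 37.0, -55.0, 70.0, -65.0, 107.0] [69.0, 32.0, -54.0, 66.0, -67.0, 113.0]
12.4 12.4 24 [ 7.01490e+01 -4.33990e+01  1.67145e+02 -7.50000e-02  3.60000e-02] [0.504 0.231 0.053] [71.0, 43.0, -47.0, 57.0, -70.0, 103.0] [72.0, 38.0, -46.0, 55.0, -73.0, 108.0]
12.1 12.1 16 [ 7.0556e+01 -4.647
[... 371 characters left out ...]
02 -8.00000e-02  3.60000e-02] [0.499 0.232 0.053] [71.0, 42.0, -43.0, 51.0, -71.0, 110.0] [72.0, 38.0, -43.0, 50.0, -74.0, 114.0]
11.8 11.8 17 [ 6.5703e+01 -4.5205e+01 -2.9380e+00 -7.5000e-02  4.0000e-02] [0.503 0.234 0.051] [71.0, 41.0, -45.0, 54.0, -68.0, -83.0] [71.0, 36.0, -45.0, 52.0, -71.0, -79.0]
11.4 11.4 17 [ 6.55180e+01 -4.69090e+01  1.75569e+02 -8.00000e-02  3.70000e-02] [0.497 0.232 0.051] [71.0, 41.0, -44.0, 52.0, -69.0, 99.0] [72.0, 36.0, -44.0, 50.0, -72.0, 103.0]
11.4 11.4 17 [ 7.3672e+01 -4.7536e+01  1.7267e+02 -7.9000e-02  4.4000e-02] [0.499 0.24  0.052] [73.0, 46.0, -41.0, 51.0, -75.0, 99.0] [73.0, 42.0, -41.0, 50.0, -78.0, 103.0]
real	0m46.259s
user	2m48.592s
sys	0m0.528s
```

```bash
python3 - <<'E'
s=open("ex6.py").read()
s=s.replace("def segd","""th=g(0,2*np.pi,16)
OB=np.vstack([OB]+[np.c_[cx+rr*np.cos(th),cy+rr*np.sin(th),np.full(16,z)] for cx,cy,rr,hh in((.462,.423,.038,.097),(.614,.452,.047,.122)) for z in g(0,hh,5)]+[np.array(seg((.3,.4,.03),(.42,.48,.03)))])
def segd""",1)
open("ex6.py","w").write(s)
from h import *
S=capture("scene")
a=lambda u,v:np.array([90+u/2.05,130+v/2.05])
print("spatula",onz(S,*a(680,62),.02),onz(S,*a(745,150),.005))
print("beaker base",onz(S,*a(688,207),0))
E
timeout 575 python3 ex6.py
```

```text
spatula [0.13530307 0.44169183 0.02      ] [0.34098323 0.51910052 0.005     ]
beaker base [0.47487328 0.42115532 0.        ]
3
6.2 6.2 7 [ 5.10560e+01  2.48110e+01 -1.47724e+02 -7.30000e-02 -3.70000e-02] [0.507 0.174 0.052] [-15.0, 18.0, -56.0, -139.0, -38.0, 44.0] [-2.0, 4.0, -45.0, -120.0, -17.0, 11.0]
4.6 6.6 7 [ 4.9037e+01  2.3056e+01  2.6096e+01 -7.5000e-02 -4.4000e-02] [0.504 0.168 0.052] [-13.0, 16.0, -55.0, -139.0, -33.0, -133.0] [3.0, 3.0, -43.0, -116.0, -10.0, -172.0]
3.3 6.3 11 [ 5.2566e+01 -3.4769e+01 -4.9185e+01 -7.9000e-02  1.1000e-02] [0.507 0.209 0.053] [62.0, 28.0, -57.0, 72.0, -54.0, -35.0] [64.0, 23.0, -56.0, 65.0, -57.0, -28.0]
```

```bash
sed -i 's/seg((.3,.4,.03),(.42,.48,.03))/seg((.135,.442,.02),(.34,.52,.015))/; s/(.462,.423,.038,.097)/(.471,.422,.038,.097)/; s/rng.uniform(38,75),rng.uniform(-50,75),rng.uniform(-180,180)/rng.uniform(40,75),rng.uniform(-55,-5),rng.choice([0,180])+rng.uniform(-70,70)/' ex6.py
timeout 575 python3 ex6.py
```

```text
5
4.2 7.2 11 [ 5.41480e+01 -3.48340e+01  1.33379e+02 -7.90000e-02  9.00000e-03] [0.506 0.207 0.053] [63.0, 29.0, -57.0, 71.0, -55.0, 141.0] [65.0, 24.0, -56.0, 66.0, -58.0, 148.0]
3.5 6.3 6 [ 5.3812e+01 -3.3062e+01 -3.6172e+01 -7.7000e-02  2.6000e-02] [0.509 0.222 0.053] [63.0, 29.0, -57.0, 73.0, -55.0, -49.0] [65.0, 24.0, -56.0, 67.0, -57.0, -42.0]
3.0 5.9 8 [ 4.91770e+01 -3.15090e+01  1.48051e+02 -8.00000e-02  3.50000e-02] [0.507 0.23  0.052] [61.0, 26.0, -57.0, 74.0, -51.0, 130.0] [64.0, 21.0, -55.0, 66.0, -54.0, 138.0]
3.0 5.5 8 [ 5.27010e+01 -3.32300e+01  1.44666e+02 -7.70000e-02  2.60000e-02] [0.509 0.222 0.053] [62.0, 28.0, -57.0, 73.0, -54.0, 131.0] [65.0, 23.0, -55.0, 66.0, -57.0, 138.0]
2.7 5.7 7 [ 6.6510e+01 -3.5818e+01 -6.3510e+00 -7.9000e-02  1.0000e-02] [0.496 0.204 0.051] [69.0, 37.0, -57.0, 69.0, -65.0, -88.0] [70.0, 32.0, -57.0, 65.0, -67.0, -82.0]
```

```bash
sed -i 's/-.2-l\[:,2\]/-.145-l[:,2]/; s/(l\[:,2\]>-.2)/(l[:,2]>-.145)/' ex6.py; sed -i 's/(66,85,110,150,200)/(66,85,110,145)/' ex2.py
timeout 575 python3 ex6.py
```

```text
19
7.6 7.6 9 [ 7.26760e+01 -3.95510e+01  1.72667e+02 -7.70000e-02  7.00000e-03] [0.497 0.202 0.052] [71.0, 42.0, -54.0, 63.0, -70.0, 92.0] [72.0, 37.0, -54.0, 61.0, -72.0, 97.0]
7.4 8.6 10 [ 6.9691e+01 -3.6219e+01 -6.3430e+00 -7.4000e-02  1.1000e-02] [0.501 0.205 0.051] [69.0, 40.0, -57.0, 69.0, -67.0, -90.0] [70.0, 34.0, -56.0, 66.0, -70.0, -84.0]
6.9 6.9 10 [ 7.0147e+01 -4.0340e+01 -9.6970e+00 -7.8000e-02  6.0000e-03] [0.496 0.201 0.052] [70.0, 41.0, -53.0, 63.0, -68.0, -84.0] [71.0, 36.0, -53.0, 60.0, -71.0, -79.0]
6.9 9.1 10 [ 7.1615e+01 -3.5002e+01 -9.0540e+00 -7.5000e-02  1.3000e-02] [0.501 0.208 0.052] [70.0, 41.0, -57.0, 70.0, -69.0, -89.0] [71.0, 35.0, -57.0, 67.0, -71.0, -83.0]
6.4 6.4 9 [ 7.2248e+01 -3.8855e+01 -7.5340e+00 -7.6000e-02  6.0000e-03] [0.498 0.201 0.052] [70.0, 42.0, -55.0, 65.0, -69.0, -89.0] [71.0, 37.0, -54.0, 62.0, -72.0, -83.0]
6.2 6.2 7 [ 7.3240e+01 -4.2099e+01 -3.5800e+00 -7.4000e-02  1.0000e-02] [0.499 0.204 0.051] [71.0, 44.0, -51.0, 60.0, -71.0, -91.0] [72.0, 38.0, -51.0, 58.0, -74.0, -86.0]
6.2 10.7 9 [ 6.9246e+01 -3.4362e+01 -5.7790e+00 -7.5000e-02
[... 285 characters left out ...]

5.8 9.2 6 [ 7.10840e+01 -3.54210e+01  1.73405e+02 -7.30000e-02  1.70000e-02] [0.503 0.21  0.052] [69.0, 41.0, -56.0, 69.0, -68.0, 90.0] [70.0, 35.0, -56.0, 66.0, -71.0, 95.0]
5.7 7.0 7 [ 6.4429e+01 -3.4831e+01 -2.4341e+01 -6.8000e-02  2.1000e-02] [0.513 0.215 0.053] [66.0, 36.0, -56.0, 72.0, -64.0, -68.0] [68.0, 31.0, -56.0, 68.0, -66.0, -62.0]
5.2 5.2 9 [ 6.14270e+01 -3.74060e+01  1.41793e+02 -7.90000e-02  1.00000e-02] [0.503 0.208 0.054] [67.0, 34.0, -56.0, 68.0, -61.0, 128.0] [68.0, 29.0, -55.0, 63.0, -64.0, 135.0]
5.1 7.4 7 [ 6.96510e+01 -3.47770e+01  1.66726e+02 -7.30000e-02  1.80000e-02] [0.505 0.212 0.053] [69.0, 39.0, -57.0, 71.0, -67.0, 97.0] [70.0, 34.0, -56.0, 67.0, -70.0, 103.0]
```

```bash
cat > pl.py <<'E'
from ex6 import *
def pose(a):
    L,al,ro,x,y=a
    Rt=Ro.from_euler("ZY",[al-8.2,-L],degrees=True)*Ro.from_euler("XZ",[180,ro],degrees=True)
    t=Rt.apply(TIP);i=t[:,2].argmin();return dos(x,y,.0415)-t[i],Rt
F,RF=pose((70,-38,-8,-.075,.01))
if __name__=="__main__":
    s=r.get_state();q=s["joints"];x=s["tcp_pos"];R0=Ro.from_euler("xyz",s["eef_rot"],degrees=True)
    rv=(RF*R0.inv()).as_rotvec(True);print("F",np.round(F,4),"eulF",RF.as_euler("xyz",True),"rotvec to go",np.round(rv,1),np.linalg.norm(rv))
    A=dos(-.15,.02,.2);B=F+[0,0,.05]
    W=[(x+(A-x)*t,Ro.from_rotvec(rv*t,degrees=True)*R0,"rot") for t in g(0,1,9)]+[(A+(B-A)*t,RF,"AB") for t in g(.2,1,5)]+[(B+(F-B)*t,RF,"press") for t in(.5,1)]
    for X0,T,n in W:
        c,q=ik(X0,T,q);print(n,np.round(X0,3),round(c,2),np.round(q).tolist(),round(clear(X0,T)),np.round(obs(q)))
    print("A-x units",(A-x)/.025,"B-A",(B-A)/.025)
E
python3 pl.py
```

```text
F [0.4999 0.2043 0.0518] eulF [159.07439797 -68.5203368  -23.86155752] rotvec to go [-21.1 -29.  -29.4] 46.36775826247596
rot [0.424 0.235 0.216] 0.62 [74.0, -7.0, -57.0, 48.0, -49.0, -29.0] 82 [128. 423.]
rot [0.425 0.235 0.214] 2.03 [76.0, -4.0, -57.0, 50.0, -53.0, -36.0] 79 [126. 408.]
rot [0.426 0.235 0.212] 2.26 [78.0, 0.0, -57.0, 51.0, -57.0, -43.0] 76 [122. 390.]
rot [0.427 0.235 0.21 ] 1.09 [80.0, 4.0, -57.0, 52.0, -61.0, -50.0] 73 [118. 370.]
rot [0.428 0.235 0.208] 0.01 [82.0, 8.0, -57.0, 53.0, -65.0, -56.0] 69 [113. 347.]
rot [0.429 0.234 0.206] 0.0 [83.0, 12.0, -56.0, 52.0, -69.0, -60.0] 65 [109. 325.]
rot [0.43  0.234 0.204] 0.0 [83.0, 16.0, -55.0, 51.0, -72.0, -64.0] 61 [102. 302.]
rot [0.43  0.234 0.202] 0.0 [84.0, 21.0, -53.0, 49.0, -76.0, -68.0] 56 [ 92. 277.]
rot [0.431 0.234 0.2  ] 0.0 [84.0, 25.0, -50.0, 47.0, -79.0, -71.0] 52 [ 85. 251.]
AB [0.445 0.228 0.18 ] 0.0 [81.0, 27.0, -52.0, 50.0, -77.0, -73.0] 45 [ 68. 235.]
AB [0.459 0.222 0.161] 0.0 [79.0, 29.0, -53.0, 53.0, -75.0, -75.0] 37 [ 53. 218.]
AB [0.472 0.216 0.141] 0.0 [76.0, 31.0, -53.0, 56.0, -73.0, -77.0] 22 [ 31. 202.]
AB [0.486 0.21  0.121] 0.0 [73.0, 33.0, -54.0, 59.0, -71.0, -79.0] 13 [ 14. 186.]
AB [0.5   0.204 0.102] 0.0 [71.0, 35.0, -55.0, 63.0, -70.0, -82.0] 7 [ 11. 170.]
press [0.5   0.204 0.077] 0.0 [70.0, 38.0, -55.0, 64.0, -69.0, -84.0] 7 [  9. 149.]
press [0.5   0.204 0.052] 0.0 [70.0, 40.0, -55.0, 66.0, -68.0, -87.0] 7 [  9. 129.]
A-x units [ 0.29656605 -0.0285072  -0.63009996] B-A [ 2.73954111 -1.19678109 -3.92884874]
```

```bash
python3 -m creep '[[0,0.04,0,0,-2.64,-3.62,-3.67],[0,0.04,0,0,-2.64,-3.62,-3.67],[0,0.04,0,-0.08,-2.64,-3.62,-3.67],[0,0.04,0,-0.1,-2.64,-3.62,-3.67],[0,0.04,0,-0.1,-2.64,-3.62,-3.67],[0,0.04,0,-0.1,-2.64,-3.62,-3.67],[0,0.04,0,-0.1,-2.64,-3.62,-3.67],[0,0.02,0,-0.1,-2.64,-3.62,-3.67]]' | grep -E "tcp|rot|contact"
python3 -m creep '[[0,0,0,0,0,0,0],[0,0,0,0,0,0,0]]' >/dev/null
cat > go.py <<'E'
from pl import *
s=r.get_state();x=s["tcp_pos"];R0=Ro.from_euler("xyz",s["eef_rot"],degrees=True)
print("t",s["time_s"],"tcp",np.round(x,4),"F",s["contact_force"].round(1),np.round(s["joints"],1),"rot to go",np.round((RF*R0.inv()).as_rotvec(True),1))
print("to B units",np.round((F+[0,0,.05]-x)/.025,2),"low tip doser mm",np.round(min((todos(x+R0.apply(t)) for t in TIP),key=lambda p:p[2]),1),"clear",clear(x,R0),obs(s["joints"]))
E
python3 go.py
```

```text
tcp_pos: [0.4316, 0.2373, 0.203]
eef_rot: [158.9, -68.6, -23.8]
contact_force: [0.3, 0.4, 0.0]
t 30.7667 tcp [0.4319 0.2373 0.2012] F [ 0.1  0.1 -0.1] [ 83.7  25.4 -49.8  47.  -79.9 -70.2] rot to go [ 0.3 -0.2 -0. ]
to B units [ 2.72 -1.32 -3.98] low tip doser mm [-147.1   32.9  190.8] clear 52.2359779564745 (np.float64(84.94033674227884), np.float64(252.71971094140972))
```

```bash
python3 -m creep '[[0,0.43,-0.21,-0.64,0,0,0],[0,0.43,-0.21,-0.64,0,0,0],[0,0.43,-0.21,-0.64,0,0,0],[0,0.43,-0.21,-0.64,0,0,0],[0,0.43,-0.21,-0.64,0,0,0],[0,0,0,0,0,0,0],[0,0,0,0,0,0,0]]' | grep -E "rot|contact"
python3 go.py
python3 - <<'E'
from sc import *
A=capture("side");B=capture("wrist");C=capture("scene")
a=cv2.resize(A["frame"][190:330,250:430,::-1],None,fx=2.8,fy=2.8,interpolation=3)
b=cv2.resize(B["frame"][:,:,::-1],(293,220));c=cv2.resize(C["frame"][150:310,280:493,::-1],(293,172+0))
o=np.zeros((400,800,3),np.uint8);o[:392,:504]=a;o[:220,506:799]=b;o[222:394,506:799]=c;cv2.imwrite("pics/last.png",o)
E
```

```text
eef_rot: [159.0, -68.4, -23.9]
contact_force: [-0.5, 0.1, 0.0]
t 31.35 tcp [0.4858 0.2094 0.1238] F [-0.5  0.1  0. ] [ 73.5  32.4 -54.1  59.1 -71.6 -78.7] rot to go [-0.  -0.1  0.1]
to B units [ 0.56 -0.21 -0.88] low tip doser mm [-89.7  13.1 113.5] clear 12.465366152761021 (np.float64(14.360593472889704), np.float64(189.59606295672964))
```

View pics/last.png

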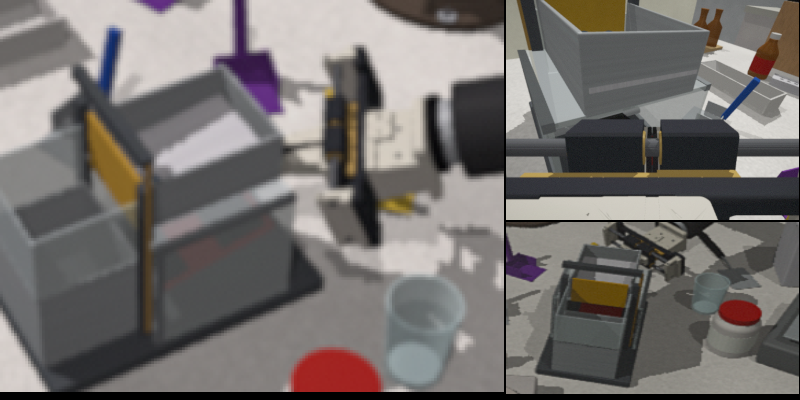

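```bash
python3 -m creep '[[0,0.19,-0.07,-0.29,0,0,0],[0,0.19,-0.07,-0.29,0,0,0],[0,0.18,-0.07,-0.29,0,0,0],[0,0,0,0,0,0,0],[0,0,0,0,0,0,0]]' | grep -E "contact"
python3 go.py
python3 -m creep '[[0,0,0,-0.3,0,0,0],[0,0,0,-0.3,0,0,0],[0,0,0,0,0,0,0],[0,0,0,0,0,0,0]]' | grep -E "contact"
python3 go.py
```

```text
contact_force: [0.1, -0.8, 0.5]
t 31.9167 tcp [0.4998 0.2046 0.1002] F [ 0.1 -0.8  0.5] [ 70.7  35.  -54.5  62.8 -70.2 -81.3] rot to go [ 0.1 -0.2  0.1]
to B units [ 0.   -0.01  0.06] low tip doser mm [-75.1  10.3  89.9] clear 7.21182551817509 (np.float64(10.493194450612863), np.float64(169.53146934870512))
contact_force: [-0.4, -0.3, 1.0]
t 32.25 tcp [0.4996 0.2052 0.0853] F [-0.4 -0.3  1. ] [ 70.5  36.6 -54.7  63.7 -69.4 -83. ] rot to go [ 0.1 -0.1 -0. ]
to B units [ 0.01 -0.04  0.66] low tip doser mm [-75.5  10.9  75. ] clear 7.651480753635809 (np.float64(8.154714615779897), np.float64(157.3376942878147))
```

```bash
python3 -m creep '[[0,0,0,-0.16,0,0,0],[0,0,0,-0.16,0,0,0],[0,0,0,-0.16,0,0,0],[0,0,0,0,0,0,0]]' | grep -E "tcp|contact"
python3 -m creep '[[0,0,0,-0.16,0,0,0],[0,0,0,-0.16,0,0,0],[0,0,0,-0.16,0,0,0],[0,0,0,0,0,0,0]]' | grep -E "tcp|contact"
python3 go.py
```

```text
tcp_pos: [0.4997, 0.2055, 0.0735]
contact_force: [-1.3, 0.8, 3.8]
tcp_pos: [0.4996, 0.2054, 0.0613]
contact_force: [-2.4, 0.7, 4.4]
t 32.9167 tcp [0.4996 0.2054 0.0613] F [-2.4  0.7  4.4] [ 70.   39.1 -54.9  65.2 -68.2 -85.7] rot to go [ 0.1 -0.1 -0. ]
to B units [ 0.01 -0.05  1.62] low tip doser mm [-75.4  11.1  51. ] clear 7.6172649210118095 (np.float64(8.002690094242231), np.float64(137.66901435779894))
```

```bash
python3 -m creep '[[0,0,0,-0.1,0,0,0],[0,0,0,-0.1,0,0,0],[0,0,0,0,0,0,0]]' | grep -E "tcp|contact"
python3 -m creep '[[0,0,0,-0.08,0,0,0],[0,0,0,0,0,0,0]]' | grep -E "tcp|contact"
python3 -m creep '[[0,0,0,-0.05,0,0,0],[0,0,0,0,0,0,0]]' | grep -E "tcp|contact"
```

```text
tcp_pos: [0.4996, 0.2055, 0.0566]
contact_force: [-3.1, 2.2, 4.3]
tcp_pos: [0.4996, 0.2054, 0.0548]
contact_force: [-2.8, 1.2, 6.2]
tcp_pos: [0.4997, 0.2054, 0.0537]
contact_force: [-3.5, 1.8, 6.2]
```

```bash
python3 -m creep '[[0,0,0,-0.05,0,0,0],[0,0,0,0,0,0,0]]' | grep -E "tcp|contact"
python3 -m creep '[[0,0,0,-0.04,0,0,0],[0,0,0,0,0,0,0]]' | grep -E "tcp|contact"
python3 -m creep '[[0,0,0,-0.04,0,0,0],[0,0,0,0,0,0,0]]' | grep -E "tcp|contact"
```

```text
tcp_pos: [0.4997, 0.2054, 0.0525]
contact_force: [-3.4, 1.1, 5.8]
tcp_pos: [0.4997, 0.2054, 0.0515]
contact_force: [-4.5, 1.4, 5.6]
tcp_pos: [0.4998, 0.2054, 0.0511]
contact_force: [-7.0, 2.5, 9.4]
```

```bash
python3 -m creep '[[0,0,0,-0.025,0,0,0],[0,0,0,0,0,0,0]]' | grep -E "tcp|contact"
```

```text
tcp_pos: [0.4998, 0.2054, 0.0509]
contact_force: [-8.1, 3.2, 11.3]
```

```bash
python3 -m creep '[[0,0,0,0,0,0,0],[0,0,0,0,0,0,0],[0,0,0,0,0,0,0],[0,0,0,0,0,0,0],[0,0,0,0,0,0,0],[0,0,0,0,0,0,0],[0,0,0,0,0,0,0],[0,0,0,0,0,0,0]]' | grep -E "tcp|contact"
python3 -m creep '[[0,0,0,0,0,0,0],[0,0,0,0,0,0,0],[0,0,0,0,0,0,0],[0,0,0,0,0,0,0],[0,0,0,0,0,0,0],[0,0,0,0,0,0,0],[0,0,0,0,0,0,0],[0,0,0,0,0,0,0]]' | grep -E "tcp|contact"
python3 - <<'E'
from sc import *
f=lambda x,y,z:np.array([.577+.99*x+.1426*y,.193-.1426*x+.99*y,z])
for n in("scene","side"):
    c=capture(n);save(c,"end_"+n+".png")
    print(n,"pan",[np.round(proj(c,f(x,y,.035))).tolist() for x,y in((.077,-.054),(.173,-.054),(.173,.054),(.077,.054))])
    for d in search_frame(c,"ball1"):print("ball",round(d["conf"],2),np.round(d["bbox"]).tolist())
    h=cv2.cvtColor(c["frame"],cv2.COLOR_RGB2HSV);m=((h[...,0]>95)&(h[...,0]<125)&(h[...,1]>60)&(h[...,2]>20)).astype(np.uint8)
    for a in cv2.connectedComponentsWithStats(m)[2][1:]:
        if a[4]>4 and a[1]>180:print(a)
E
```

```text
tcp_pos: [0.4998, 0.2054, 0.0509]
contact_force: [-7.8, 1.5, 12.1]
tcp_pos: [0.4998, 0.2054, 0.0509]
contact_force: [-7.8, 3.6, 11.9]
scene pan [[323.0, 256.0], [316.0, 282.0], [359.0, 290.0], [364.0, 263.0]]
[263 189   8  34 179]
side pan [[280.0, 277.0], [250.0, 290.0], [267.0, 317.0], [299.0, 304.0]]
ball 0.23 [194.0, 184.0, 271.0, 227.0]
[285 200   8  24  99]
```

```bash
python3 - <<'E'
import cv2,numpy as np
for n in("scene0","m_scene","end_scene"):
    i=cv2.imread(f"pics/{n}.png");h=cv2.cvtColor(i,cv2.COLOR_BGR2HSV)
    m=((h[...,0]>15)&(h[...,0]<32)&(h[...,1]>150)&(h[...,2]>60)).astype(np.uint8);m[:,:310]=0;m[:,390:]=0
    st=cv2.connectedComponentsWithStats(m)[2][1:];print(n,[a.tolist() for a in st if a[4]>60])
E
python3 go.py | head -2
```

```text
scene0 [[328, 202, 41, 28, 862]]
m_scene [[328, 202, 41, 28, 865]]
end_scene [[328, 194, 42, 26, 776]]
t 35.7 tcp [0.4998 0.2054 0.0509] F [-8.   2.5 10.9] [ 69.8  40.3 -54.9  65.9 -67.8 -87. ] rot to go [ 0.1 -0.  -0. ]
to B units [ 0.   -0.05  2.03] low tip doser mm [-75.2  11.1  40.6] clear 7.588896662714262 (np.float64(7.922353316979571), np.float64(128.67470756031736))
```

```bash
python3 -m creep '[[0,0,0,-0.06,0,0,0],[0,0,0,0,0,0,0],[0,0,0,0,0,0,0],[0,0,0,0,0,0,0]]' | grep -E "tcp|contact"
python3 -m creep '[[0,0,0,0,0,0,0],[0,0,0,0,0,0,0],[0,0,0,0,0,0,0],[0,0,0,0,0,0,0],[0,0,0,0,0,0,0],[0,0,0,0,0,0,0],[0,0,0,0,0,0,0],[0,0,0,0,0,0,0]]' | grep -E "tcp|contact"
```

```text
tcp_pos: [0.4999, 0.2054, 0.0505]
contact_force: [-11.2, 3.7, 17.4]
tcp_pos: [0.4999, 0.2054, 0.0505]
contact_force: [-12.0, 3.5, 17.9]
```

```bash
python3 -m creep '[[0,0,0,0.2,0,0,0],[0,0,0,0.4,0,0,0],[0,0,0,0.5,0,0,0],[0,0,0,0.5,0,0,0],[0,0,0,0.5,0,0,0],[0,-0.2,0.08,0.3,0,0,0],[0,-0.4,0.2,0.6,0,0,0],[0,-0.5,0.25,0.7,0,0,0]]' | grep -E "tcp|contact"
python3 -m creep '[[0,-0.5,0.25,0.7,0,0,0],[0,-0.5,0.2,0.8,0,0,0],[0,-0.5,0.2,0.8,0,0,0],[0,0,0,0.9,2.6,3.6,3.7],[0,0,0,0.9,2.6,3.6,3.7],[0,0.2,0,0.9,2.6,3.6,3.7],[0,0.2,0,0.9,2.6,3.6,3.7],[0,0.2,0,0.9,2.6,3.6,3.7]]' | grep -E "tcp|rot|contact"
python3 -m creep '[[0,0.2,0,0.5,2.6,3.6,3.7],[0,0.4,0,0.5,2.6,3.6,3.7],[0,0.6,0,0.5,2,6.5,0],[0,0.6,0,0.4,1,7,0],[0,0.8,-0.3,0.3,1,7,0],[0,0.8,-0.3,0,1,7,0],[0,0.8,-0.3,0,1,7,0],[0,0,0,0,0,0,0]]' | grep -E "tcp|rot|contact"
python3 - <<'E'
from sc import *
c=capture("wrist");save(c,"endw.png");print(np.round(r.get_state()["joints"],1),r.get_state()["time_s"])
f=lambda x,y,z:np.array([.577+.99*x+.1426*y,.193-.1426*x+.99*y,z])
print("pan",[np.round(proj(c,f(x,y,.035))).tolist() for x,y in((.077,-.054),(.173,-.054),(.173,.054),(.077,.054))],"hopper",[np.round(proj(c,f(x,y,.165))).tolist() for x,y in((-.075,-.05),(.065,-.05),(.065,.05),(-.075,.05))])
for d in search_frame(c,"ball1"):print("ball",round(d["conf"],2),np.round(d["bbox"]).tolist())
E
```

```text
tcp_pos: [0.4715, 0.2177, 0.1411]
contact_force: [0.8, -0.4, 1.0]
tcp_pos: [0.449, 0.2347, 0.3121]
eef_rot: [170.8, -46.9, -14.8]
contact_force: [-0.1, 1.0, -0.9]
tcp_pos: [0.5546, 0.2125, 0.3601]
eef_rot: [174.3, -6.3, -11.2]
contact_force: [0.3, 1.0, -1.6]
[ 45.6   8.2  -2.9   8.7 -80.3  31.3] 38.75
pan [[302.0, 114.0], [298.0, 38.0], [214.0, 41.0], [221.0, 118.0]] hopper [[326.0, 249.0], [320.0, 111.0], [218.0, 116.0], [229.0, 257.0]]
ball 0.51 [250.0, 65.0, 269.0, 81.0]
ball 0.48 [273.0, 72.0, 284.0, 82.0]
```

```bash
python3 -m creep '[[0,0.5,0,0.2,0,2,0],[0,0.8,-0.2,0.2,0,2,0],[0,0.8,-0.2,0.2,0,2,0],[0,0,0,0,0,0,0],[0,0,0,0,0,0,0]]' | grep -E "tcp|contact"
python3 - <<'E'
from sc import *
c=capture("wrist");save(c,"endw2.png")
f=lambda x,y,z:np.array([.577+.99*x+.1426*y,.193-.1426*x+.99*y,z])
print("pan",[np.round(proj(c,f(x,y,.035))).tolist() for x,y in((.077,-.054),(.173,-.054),(.173,.054),(.077,.054))],"hopper",[np.round(proj(c,f(x,y,.165))).tolist() for x,y in((-.075,-.05),(.065,-.05),(.065,.05),(-.075,.05))])
for d in search_frame(c,"ball1"):
    b=d["bbox"];print("ball",round(d["conf"],2),np.round(b).tolist(),"doser",np.round(Ro.from_euler("z",8.2,degrees=True).apply(onz(c,(b[0]+b[2])/2,(b[1]+b[3])/2,.035)-[.577,.193,0])*1000))
h=cv2.cvtColor(c["frame"],cv2.COLOR_RGB2HSV);m=((h[...,0]>95)&(h[...,0]<125)&(h[...,1]>60)&(h[...,2]>20)).astype(np.uint8)
for a in cv2.connectedComponentsWithStats(m)[2][1:]:
    if a[4]>8:print(a)
S=capture("scene")
for d in search_frame(S,"treadle_pad"):print(np.round(d["bbox"]))
i=S["frame"][:,:,::-1];h=cv2.cvtColor(i,cv2.COLOR_BGR2HSV)
m=((h[...,0]>15)&(h[...,0]<32)&(h[...,1]>150)&(h[...,2]>60)).astype(np.uint8);m[:,:310]=0;m[:,390:]=0
print("gate",[a.tolist() for a in cv2.connectedComponentsWithStats(m)[2][1:] if a[4]>60],[np.round(d["bbox"]).tolist() for d in search_frame(S,"scoop")])
E
```

```text
tcp_pos: [0.5999, 0.2025, 0.3764]
contact_force: [-0.4, -0.0, 0.4]
pan [[295.0, 126.0], [292.0, 50.0], [209.0, 53.0], [215.0, 130.0]] hopper [[315.0, 266.0], [312.0, 139.0], [214.0, 144.0], [225.0, 274.0]]
ball 0.77 [266.0, 86.0, 279.0, 101.0] doser [121. -25.  35.]
ball 0.71 [231.0, 112.0, 246.0, 129.0] doser [88. 22. 35.]
ball 0.66 [246.0, 81.0, 261.0, 94.0] doser [129.  -1.  35.]
ball 0.57 [216.0, 116.0, 233.0, 129.0] doser [85. 41. 35.]
ball 0.48 [218.0, 71.0, 234.0, 88.0] doser [140.  34.  35.]
[219  73  15  16 179]
[247  78  14  16 173]
[266  85  14  15 169]
[217 113  30  15 335]
[411 191  52  42 711]
[336. 225. 367. 236.]
gate [[327, 202, 42, 28, 864]] [[278.0, 158.0, 308.0, 205.0], [254.0, 188.0, 283.0, 248.0], [216.0, 140.0, 238.0, 193.0], [126.0, 190.0, 151.0, 223.0]]
```

All five balls are in the pan, the gate is back down and the scoop stands where I left it, so I'm handing in.

```bash
python3 -c "
from plant import *
print(close_job())"
```

```text
the job is handed in; nothing more can be done
None
```

I handed the job in at about 39 s: the wrist picture shows all five balls in the receiving pan, the gate (and so the treadle) is back at its starting height, and the scoop is still where I set it down on the bench; the hand-in printed no verdict.

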